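# Stirrers into the lassi mugs

### The arm

A 6-joint arm with a two-finger parallel gripper is mounted at the origin on the work surface. World frame = base frame: x ahead of the robot, y to its left, z up, the work surface at z = 0. Lengths are in m, angles in rad, forces in N, time in s.
With the tool pointing down it reaches from about 0.35 to 0.875 m from the base axis. Payload 4.2 kg.
Tool frame: the origin (TCP) lies at the very end of the fingers, on their centre line; the grasp point (between the pads) lies 19 mm behind it; z points along the fingers, x is the direction in which the jaws open and shut, and the axes are right-handed (so a half turn about z gives the same grasp; the last joint's range is limited). The gripper opens to 87 mm and grips with 3 to 60 N. Pads are 19 mm wide; open, the fingers measure 117 mm over their backs; the gripper's body (75 mm by 190 mm) begins 51 mm behind the grasp point.
Start: joints at [-0.939, 0.385, 0.008, 0, -1.194, -0.259], TCP at [0.228, -0.582, 0.223] pointing down, gripper open.
Joint ranges: [-3.14, 3.14], [-1.21, 2.06], [-1.07, 1.41], [-3.16, 2.05], [-2.99, -0.16], [-3.1, 3.1]. Speed limits (rad/s): [2.79, 2.79, 3.14, 3.14, 3.14, 3.14].

### API

Orientations are given as a rotation vector (axis times angle).
In Python, from workcell import read_state, snapshot, hand_in, boxes_of, trace gives the robot as it stands.
- The arm moves only by the shell command python3 -m inch 'ROWS' [FORCE]. ROWS is JSON, one flat list of numbers, 5 for each row, row after row: the opening, from 0 (shut) to 1 (fully open), then the shift along the tool's x, y, z in cm, then the turn about the tool's z in rad. A call has exactly 5 rows; each row is the pose to reach, as a shift and turn from the pose measured when the call began, along the tool's axes at that moment; what a row does not reach only later rows make up. A row lasts 1/10 s, in which the tool goes at most 50 mm and 8.59 degrees, less where a joint would pass 70% of its speed; a pose out of reach is approached as far as the arm can. A call with a gripper value outside its range is refused whole. The fingers move at their own pace and stop on an object; FORCE is the grip in N (left out, the last holds). Time passes only in rows, so rows that repeat a pose let the fingers close, or fill a call up. It gives the time, the measured TCP pose, the force and the opening at its end, in the units of the state.
- read_state(): the state, without advancing time (a new reading comes with each control period).
- snapshot(name): name is "scene" or "top" or "wrist"; returns a dict with "frame" (420x560x3 uint8, red, green, blue), "depth" (420x560 float32, m along the optical axis (not along the pixel's ray), 0 where there is no reading), "fx", "fy", "cx", "cy" (pixels), "k1" (the pictures are not rectified: a ray, as slopes to the right and down, at radius r is drawn at 1 + k1 r^2 times it, then the intrinsics apply), "R" (3x3) and "t" (3): a world point X has camera coordinates R X + t. Camera axes: x right, y down, z forward; pixel columns grow to the right and rows downward; lengths in m; the calibration is good to about 2 mm. A picture is of the moment at which its call begins.
- hand_in(): hands the job in, once; it reports no verdict.
Trained networks look in a picture, given as the dict that the camera call returned (one of the last four; its "shot" number tells which), for a name from the list of things; names that differ only in an ending like _2 or _b are one class to them, and where a whole thing is asked for, a point or a joint stands for the part that bears it (a point fixed in the world has none). Each returns a list of dicts, best first, with "p" (0 to 1); they miss things now and then, are a little off and sometimes report something else, mostly with a low value. They report only what shows in the picture. A call takes as long as a camera call.
- boxes_of(picture, target): "uv" ([column, row] in pixels, amid what is visible of it).
- trace(picture, target): "pixels" (420x560 bool, what is visible of it) and "uv" ([column, row] in pixels, amid what is visible of it).
The state is a dict: "time_s": time; "joint_positions": joint angles; "dq": joint speeds; "tau": joint torques, N m; "tool_pos": TCP position; "tcp_rot": TCP orientation; "ft_force": force on the tool from outside, world axes, zero at the start; "moment": the same for the moment, N m; "gripper_width": finger opening in m.
Only numpy, scipy, OpenCV 4.12 (cv2) and the standard library are available. Lean on these libraries where they do the work, as an engineer would, in place of code of your own. Each camera call takes 0.05 s, during which the arm holds its last target.

### The job

Get the table ready for lassi: draw every steel stirrer out of the wooden holder and lower each one, ball end up, into a handled steel mug of its own so that it leans against the rim on the handle side, and put the wooden gravy paddle into the white gravy pot on the lazy susan in the same way, plain end up and leaning over the pot's handle. Lower them in rather than dropping them, keep the mugs and the pot standing, and leave the two plain tumblers and the jar where they are.

Things in the scene. Friction and masses are not known exactly. Their poses are not given: they have to be found in the camera images.
- holder: Fixed wooden block, 242 x 64 mm and 85 mm tall, origin at the centre of its underside. Five square wells, 20 x 20 mm and 75 mm deep (floor 10 mm above the table), lie in a row along its x axis, 44 mm apart, the third at its centre. The stirrers and the paddle stand upright in them, in any order, top end up, leaning at most a few degrees; a well may be empty.
- stir1_mid (a point): Half-way point of a long steel stirrer (may be absent): a straight 9 mm round rod with an 18 mm ball at its top end, 190 mm long over all, 45 g; this point is 95 mm from either end, on the rod's axis. Its z axis runs along the rod towards the ball.
- stir1_top (a point): Top end of that stirrer, at the crown of its ball, 95 mm along z from the half-way point.
- stir2_mid (a point): The same point of another, identical steel stirrer (may be absent).
- stir2_top (a point): Top end of that stirrer, at the crown of its ball, 95 mm along z from the half-way point.
- stir3_mid (a point): The same point of another, identical steel stirrer (may be absent).
- stir3_top (a point): Top end of that stirrer, at the crown of its ball, 95 mm along z from the half-way point.
- stir4_mid (a point): The same point of another, identical steel stirrer (may be absent).
- stir4_top (a point): Top end of that stirrer, at the crown of its ball, 95 mm along z from the half-way point.
- paddle_mid (a point): Half-way point of the wooden gravy paddle: a straight 12 mm round wooden rod, rounded at its plain top, with a 17 mm thick, 30 mm long foot; 190 mm long, 45 g. z axis along it towards the top; 95 mm from either end.
- paddle_top (a point): Top end of the wooden paddle, 95 mm along z from its half-way point.
- mug1: Loose, straight-sided deep steel mug, 102 mm tall, 68 mm outside diameter, 58 mm clear inside, inner floor 6 mm above its underside, 280 g; one ear handle reaching 30 mm out. Origin at the centre of its underside, z up, y axis pointing out through the handle.
- mug2: An identical deep steel mug.
- mug3: An identical deep steel mug.
- mug4: An identical deep steel mug.
- pot: Deep white ceramic gravy pot standing on the lazy susan, whose top is 30 mm above the table: 100 mm tall, 76 mm outside diameter at the rim, 60 mm clear inside at the floor widening to 64 mm at the rim, inner floor 8 mm above its underside, 450 g; one ear handle reaching 31 mm out. Origin at the centre of its underside, z up, y axis pointing out through the handle. Loose; it turns with the susan.
- susan_top (a joint): Angle of the dark wooden lazy susan (260 mm across), counter-clockwise from above; turns freely with slight friction. It need not be turned.
- tumbler1: Plain steel tumbler without handle, 80 mm tall, 68 mm across the rim; to be left alone. Origin under its centre.
- tumbler2: The other plain tumbler, the same; to be left alone.
- jar: Amber glass jar with a steel cap, 72 mm across, 90 mm tall; to be left alone.

How it is judged:
By the outcome, as a careful person would: the job done as asked, in the order asked, and still so for the second after the job is handed in, with the robot touching nothing.
Of stir1, stir2, stir3, stir4 only 3 to 4 are there at a start; the rules pass over those that are not, and their reading is None.
At some moment in a run one of mug1, mug2, mug3, mug4 may be knocked a few centimetres aside while the robot is not near it.
It also fails if it takes over 210 s, if anything falls off the work surface, if the arm or the gripper's body presses on something with over 40 N, if the wrist force passes 120 N, or if a joint passes its speed limit or range.

## Working session

There is one attempt and no reset: what is moved stays moved. The work goes in short steps, Python scripts to look and compute and a shell command to move; the robot and the scene stay as the last step left them, time stands still between calls to the robot, and variables do not carry over. Pictures are saved under pics/ and viewed, and the job is handed in when it is done.

```bash
ls; mkdir -p pics; cat > h.py <<'E'
import numpy as np, cv2
from workcell import read_state, snapshot, hand_in, boxes_of, trace
def save(p,n): cv2.imwrite('pics/'+n+'.png',cv2.cvtColor(p['frame'],cv2.COLOR_RGB2BGR))
def K(p): return np.array([[p['fx'],0,p['cx']],[0,p['fy'],p['cy']],[0,0,1.]])
def rays(p,uv):
    uv=np.asarray(uv,float).reshape(-1,2)
    d=np.stack([(uv[:,0]-p['cx'])/p['fx'],(uv[:,1]-p['cy'])/p['fy']],1)
    u=d.copy()
    for _ in range(20): u=d/(1+p['k1']*(u**2).sum(1,keepdims=True))
    return np.c_[u,np.ones(len(u))]
def world(p,uv,depth=None):
    uv=np.asarray(uv,float).reshape(-1,2)
    if depth is None: depth=p['depth'][uv[:,1].round().astype(int),uv[:,0].round().astype(int)]
    X=rays(p,uv)*np.asarray(depth).reshape(-1,1)
    return (X-p['t'])@np.asarray(p['R'])
def onz(p,uv,z):
    r=rays(p,uv)@np.asarray(p['R']); c=-np.asarray(p['R']).T@np.asarray(p['t'])
    return c+r*((z-c[2])/r[:,2])[:,None]
def proj(p,X):
    c=np.asarray(X).reshape(-1,3)@np.asarray(p['R']).T+p['t']; s=c[:,:2]/c[:,2:]
    s=s*(1+p['k1']*(s**2).sum(1,keepdims=True))
    return np.c_[s[:,0]*p['fx']+p['cx'],s[:,1]*p['fy']+p['cy']]
def cloud(p,m):
    v,u=np.nonzero(m&(p['depth']>0)); return world(p,np.c_[u,v])
E
python3 - <<'E'
from h import *
s=read_state(); print({k:np.round(v,3).tolist() for k,v in s.items()})
for n in ['scene','top','wrist']:
    p=snapshot(n); save(p,n+'0'); print(n,p['fx'],p['k1'],np.round(-np.array(p['R']).T@p['t'],3),np.round(p['R'],2).tolist())
E
```

```text
pics
{'time_s': 0.0, 'joint_positions': [-0.939, 0.386, 0.007, -0.0, -1.194, -0.259], 'dq': [0.0, -0.0, -0.0, 0.0, -0.0, -0.001], 'tau': [-0.0, -39.067, 18.741, 4.22, 0.011, -0.0], 'tool_pos': [0.227, -0.582, 0.221], 'tcp_rot': [-1.771, -2.593, -0.002], 'ft_force': [0.582, 0.572, -1.078], 'moment': [0.054, 0.014, 0.001], 'gripper_width': 0.087}
scene 386.4166947660725 -0.030538859345833815 [1.267 0.089 0.829] [[-0.13, 0.99, 0.01], [0.71, 0.1, -0.7], [-0.69, -0.09, -0.72]]
top 419.7951295708755 -0.08496918438592928 [ 0.508 -0.01   1.234] [[-0.0, -1.0, 0.01], [-1.0, 0.0, -0.07], [0.07, -0.01, -1.0]]
wrist 346.15821535303746 -0.06678261850330768 [ 0.159 -0.608  0.382] [[-0.36, 0.93, 0.0], [0.9, 0.35, 0.27], [0.25, 0.1, -0.96]]
```

View pics/scene0.png

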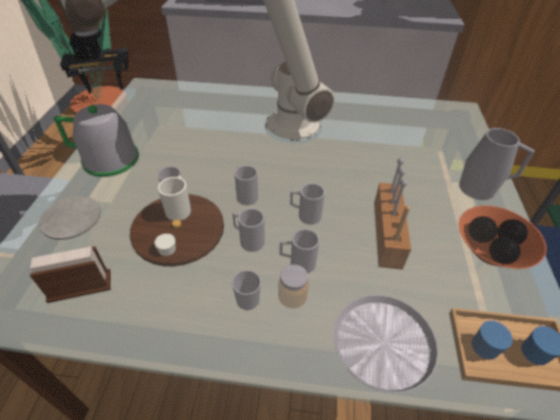

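View pics/top0.png

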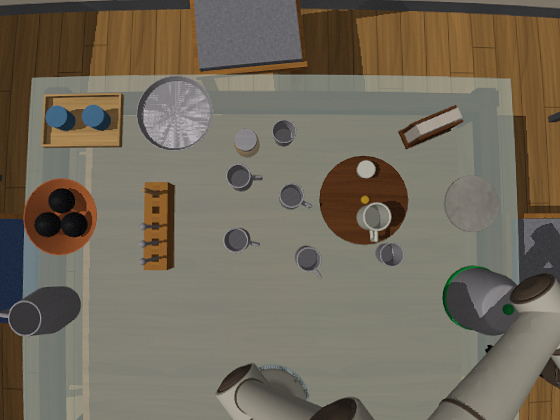

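The scene view shows four mugs (handles to the left, around 310,203; 251,230; 304,251; and one at 246,185), the pot at (174,198) on the susan and the holder at (395,220). The top view shows the mugs at (238,177), (291,196), (236,240) and (308,259), the pot at (376,218), and the holder at (157,225) with its second well from the top empty.

```bash
cat > det.py <<'E'
from h import *
import sys
for n in ['top','scene']:
    p=snapshot(n)
    for t in ['stir1_mid','paddle_mid','mug1','pot','holder','tumbler1','jar','stir1_top','paddle_top']:
        for d in trace(p,t):
            if d['p']<.2: continue
            c=cloud(p,d['pixels']);
            print(n,t,round(d['p'],2),np.round(d['uv']),d['pixels'].sum(), np.round(np.median(c,0),3) if len(c) else '', np.round(np.percentile(c,99,axis=0),3) if len(c) else '')
    im=cv2.cvtColor(p['frame'],cv2.COLOR_RGB2BGR)
    if n=='top': cv2.imwrite('pics/top_c.png',cv2.resize(im[150:290,120:420],None,fx=2.6,fy=2.6,interpolation=cv2.INTER_CUBIC))
    else: cv2.imwrite('pics/scene_c.png',cv2.resize(im[140:290,140:440],None,fx=2.6,fy=2.6,interpolation=cv2.INTER_CUBIC))
E
python3 det.py
```

```text
top paddle_mid 0.28 [240. 177.] 573 [0.653 0.09  0.029] [0.681 0.12  0.104]
top mug1 0.8 [289. 197.] 536 [ 0.599 -0.06   0.009] [ 0.628 -0.024  0.105]
top mug1 0.7 [240. 180.] 620 [0.652 0.089 0.027] [0.681 0.122 0.104]
top mug1 0.69 [311. 261.] 592 [ 0.418 -0.106  0.011] [ 0.457 -0.068  0.105]
top mug1 0.59 [235. 241.] 537 [0.473 0.099 0.009] [0.506 0.127 0.106]
top pot 0.91 [374. 216.] 824 [ 0.536 -0.288  0.079] [ 0.572 -0.244  0.132]
top holder 0.97 [160. 224.] 2453 [0.514 0.306 0.084] [0.634 0.351 0.091]
top holder 0.42 [236. 242.] 545 [0.475 0.1   0.009] [0.509 0.127 0.106]
top tumbler1 0.98 [390. 254.] 497 [ 0.434 -0.343  0.033] [ 0.466 -0.299  0.083]
top tumbler1 0.94 [282. 132.] 469 [ 0.79  -0.036  0.026] [ 0.81  -0.005  0.084]
top jar 0.7 [247. 140.] 585 [0.743 0.07  0.089] [0.782 0.104 0.094]
top stir1_top 0.52 [145. 259.] 84 [0.427 0.317 0.166] [0.434 0.389 0.201]
top paddle_top 0.51 [151. 192.] 80 [0.603 0.313 0.158] [0.609 0.337 0.201]
scene stir1_mid 0.69 [398. 174.] 145 [0.429 0.32  0.143] [0.472 0.389 0.2  ]
scene paddle_mid 0.53 [400. 227.] 212 [0.609 0.318 0.126] [0
[... 158 characters left out ...]
.103]
scene mug1 0.84 [246. 186.] 870 [ 0.448 -0.098  0.067] [ 0.461 -0.067  0.102]
scene mug1 0.72 [249. 227.] 1021 [ 0.618 -0.053  0.067] [ 0.634 -0.021  0.102]
scene pot 0.74 [175. 195.] 1125 [ 0.558 -0.275  0.096] [ 0.578 -0.243  0.13 ]
scene pot 0.65 [296. 284.] 1102 [0.775 0.073 0.078] [0.791 0.107 0.092]
scene holder 0.66 [388. 231.] 2043 [0.58  0.305 0.08 ] [0.638 0.349 0.087]
scene tumbler1 0.73 [247. 289.] 943 [ 0.77  -0.035  0.049] [ 0.813 -0.003  0.08 ]
scene tumbler1 0.66 [166. 173.] 235 [ 0.412 -0.347  0.065] [ 0.467 -0.302  0.081]
scene jar 0.8 [292. 286.] 1117 [0.775 0.074 0.074] [0.791 0.107 0.092]
scene paddle_top 0.67 [402. 224.] 180 [0.609 0.317 0.143] [0.613 0.325 0.199]
```

```bash
sleep 1
```

```text
(no output)
```

View pics/top_c.png

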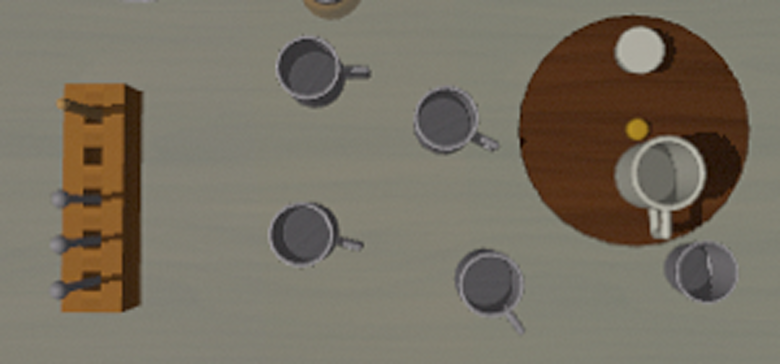

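View pics/scene_c.png

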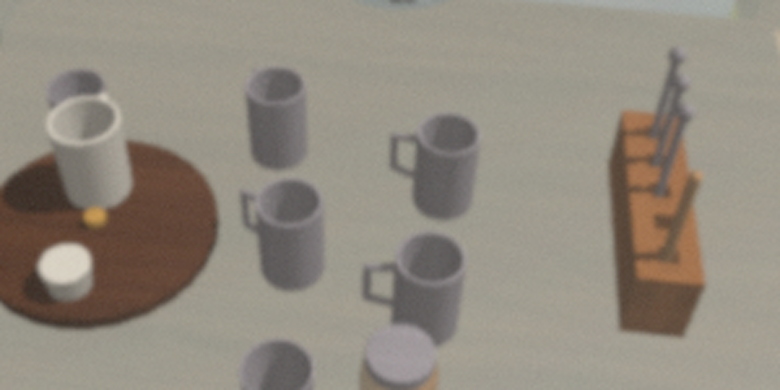

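Three stirrers stand in the near wells 3 to 5, the paddle (orange, its top at about (151,192) in the top view) is in the far well, and all four mugs are there. Next I measure the rods, rims and handles.

```bash
cat > meas.py <<'E'
from h import *
from scipy.optimize import least_squares
def clouds():
    out={}
    for n in ['top','scene']:
        p=snapshot(n); d=p['depth']
        out[n]=(p,cloud(p,(d>0)))
    return out
def circ(P,r0=None,c0=None):
    c0=np.median(P,0) if c0 is None else c0
    f=least_squares(lambda c: np.hypot(P[:,0]-c[0],P[:,1]-c[1])-r0,c0,loss='soft_l1',f_scale=.002); return f.x, np.abs(f.fun).mean()
MUGS={'A':(.655,.09),'B':(.60,-.057),'C':(.478,.098),'D':(.43,-.103)}
def mugs(C,R=.0325,zt=.102,M=MUGS,rw=.075):
    res={}
    for k,g in M.items():
        for n,(p,P) in C.items():
            c=np.array(g)
            for _ in range(3):
                Q=P[(np.hypot(P[:,0]-c[0],P[:,1]-c[1])<.045)&(abs(P[:,2]-zt)<.006)]
                if len(Q)<10: break
                c,e=circ(Q[:,:2],R,c)
            if len(Q)<10: print(k,n,'few');continue
            r=np.hypot(P[:,0]-c[0],P[:,1]-c[1])
            H=P[(r>R+.008)&(r<R+.036)&(P[:,2]>zt-.03)&(P[:,2]<zt+.004)]
            if len(H)<3: print(k,n,np.round(c,4),'nohandle',len(H)); continue
            v=np.median(H[:,:2],0)-c
            print(k,n,np.round(c,4),'n',len(Q),round(e,4),'handle',len(H),round(np.degrees(np.arctan2(v[1],v[0])),1),round(np.hypot(*v),3))
            res[k,n]=(c,np.arctan2(v[1],v[0]))
    return res
def rods(C):
    for n,(p,P) in C.items():
        Q=P[(P[:,2]>.098)&(P[:,2]<.215)&(abs(P[:,1]-.31)<.06)&(P[:,0]>.38)&(P[:,0]<.68)]
        for x in [.427,.471,.515,.559,.603]:
            q=Q[abs(Q[:,0]-x)<.021]
            if len(q)<10: print(n,x,'none',len(q));continue
            ax=np.polyfit(q[:,2],q[:,0],1); ay=np.polyfit(q[:,2],q[:,1],1)
            print(n,x,len(q),'zmax',round(np.percentile(q[:,2],98),3),'at z.09',np.round([np.polyval(ax,.09),np.polyval(ay,.09)],4),'at .157',np.round([np.polyval(ax,.157),np.polyval(ay,.157)],4),'slope',np.round([ax[0],ay[0]],3))
if __name__=='__main__':
    C=clouds(); mugs(C); mugs(C,R=.035,zt=.130,M={'pot':(.535,-.285)}); rods(C)
    p,P=C['top']; h=P[(abs(P[:,2]-.085)<.005)&(abs(P[:,1]-.31)<.1)&(abs(P[:,0]-.51)<.2)]
    print('holder',cv2.minAreaRect(h[:,:2].astype(np.float32)*1000))
E
python3 meas.py
```

```text
A top [0.6502 0.09  ] n 121 0.0012 handle 19 -90.8 0.054
A scene [0.653  0.0905] n 168 0.0013 handle 29 -88.7 0.052
B top [ 0.5975 -0.0545] n 116 0.0012 handle 23 -116.4 0.052
B scene [ 0.6002 -0.0541] n 139 0.0013 handle 21 -117.0 0.053
C top [0.4764 0.0962] n 121 0.0012 handle 22 -103.1 0.051
C scene [0.4789 0.0966] n 126 0.0014 handle 24 -102.4 0.052
D top [ 0.4241 -0.1009] n 117 0.0012 handle 20 -144.3 0.051
D scene [ 0.4266 -0.1002] n 114 0.0014 handle 3 -143.0 0.059
pot top [ 0.5382 -0.2792] n 170 0.0014 handle 36 -179.2 0.054
pot scene [ 0.5415 -0.2796] n 165 0.0015 handle 5 -179.2 0.062
top 0.427 68 zmax 0.201 at z.09 [0.4275 0.3158] at .157 [0.4273 0.3172] slope [-0.003  0.021]
top 0.471 74 zmax 0.202 at z.09 [0.4715 0.3142] at .157 [0.4711 0.3168] slope [-0.007  0.039]
top 0.515 67 zmax 0.201 at z.09 [0.5122 0.3149] at .157 [0.5127 0.3166] slope [0.007 0.025]
top 0.559 none 0
top 0.603 71 zmax 0.201 at z.09 [0.6025 0.3108] at .157 [0.603 0.314] slope [0.007 0.048]
scene 0.427 113 zmax 0.2 at z.09 [0.4287 0.3207] at .157 [0.4294 0.3198] slope [ 0.01  -0.014]
scene 0.471 119 zmax 0.199 at z.09 [0.4726 0.3198] at .157 [0.4729 0.3191] slope [ 0.004 -0.011]
scene 0.515 133 zmax 0.199 at z.09 [0.5161 0.3197] at .157 [0.5166 0.3189] slope [ 0.007 -0.013]
scene 0.559 none 0
scene 0.603 155 zmax 0.198 at z.09 [0.6095 0.3177] at .157 [0.6086 0.3173] slope [-0.013 -0.006]
holder ((515.940673828125, 318.7179260253906), (68.25543975830078, 239.8601531982422), 89.95379638671875)
```

```bash
cat > go.py <<'E'
import sys; from h import *
from scipy.spatial.transform import Rotation as Ro
s=read_state(); R=Ro.from_rotvec(s['tcp_rot']).as_matrix(); p=np.array(s['tool_pos'])
al=np.degrees(np.arctan2(R[1,0],R[0,0]))
print('t',round(s['time_s'],2),'pos',np.round(p,4),'alpha',round(al,1),'tilt',round(np.degrees(np.arccos(-R[2,2])),2),'q',np.round(s['joint_positions'],2),'w',round(s['gripper_width'],4),'F',np.round(s['ft_force'],2))
a=sys.argv[1:]
while len(a)>=4:
    t=np.array(list(map(float,a[:3]))); d=R.T@(t-p)*100
    da=(float(a[3])-al+180)%360-180
    print('to',a[:4],'shift cm',np.round(d,2),'turn',round(-np.radians(da),3)); a=a[4:]
E
python3 go.py .3 -.5 .36 111.3  .45 -.2 .36 100 .428 .317 .36 90
```

```text
t 1.25 pos [ 0.2276 -0.582   0.2225] alpha 111.4 tilt 0.0 q [-0.94  0.38  0.01  0.   -1.19 -0.26] w 0.0869 F [-0.47 -0.08  0.65]
to ['.3', '-.5', '.36', '111.3'] shift cm [  5.01   9.73 -13.75] turn 0.001
to ['.45', '-.2', '.36', '100'] shift cm [ 27.48  34.62 -13.75] turn 0.198
to ['.428', '.317', '.36', '90'] shift cm [ 76.43  51.4  -13.74] turn 0.373
```

```bash
python3 -m inch '[0.5,3,5,-8,0, 0.5,5,10,-13.7,0, 0.5,27.5,34.6,-13.7,0.2, 0.5,27.5,34.6,-13.7,0.2, 0.5,27.5,34.6,-13.7,0.2]' 15
python3 go.py .45 -.2 .36 100 .47 .12 .36 90
```

```text
time_s: 1.75
tool_pos: [0.3379, -0.4059, 0.3239]
tcp_rot: [2.023, 2.402, 0.0]
ft_force: [-0.0, -0.0, -0.5]
gripper_width: 0.055
t 1.75 pos [ 0.3379 -0.4059  0.3239] alpha 99.8 tilt 0.05 q [-0.57  0.16 -0.05 -0.   -1.36 -0.83] w 0.055 F [-0.05 -0.02 -0.48]
to ['.45', '-.2', '.36', '100'] shift cm [18.38 14.55 -3.61] turn -0.004
to ['.47', '.12', '.36', '90'] shift cm [49.58 21.97 -3.62] turn 0.171
```

```bash
python3 -m inch '[0.5,5,3.8,-3.6,0, 0.5,18.4,14.6,-3.6,0, 0.5,18.4,14.6,-3.6,0, 0.5,18.4,14.6,-3.6,0, 0.5,49.6,22,-3.6,0.17]'
python3 go.py .47 .12 .36 90 .428 .317 .36 90
```

```text
time_s: 2.25
tool_pos: [0.4364, -0.1935, 0.3576]
tcp_rot: [2.173, 2.266, 0.001]
ft_force: [0.3, 0.1, 0.6]
gripper_width: 0.0438
t 2.25 pos [ 0.4364 -0.1935  0.3576] alpha 92.4 tilt 0.1 q [-0.08  0.06 -0.09  0.   -1.43 -1.45] w 0.0438 F [0.25 0.11 0.6 ]
to ['.47', '.12', '.36', '90'] shift cm [31.18  4.67 -0.25] turn 0.042
to ['.428', '.317', '.36', '90'] shift cm [51.04  1.3  -0.26] turn 0.042
```

```bash
ls >/dev/null
python3 -m inch '[0.5,51,1.3,-0.3,0.042, 0.5,51,1.3,-0.3,0.042, 0.5,51,1.3,-0.3,0.042, 0.5,51,1.3,-0.3,0.042, 0.5,51,1.3,-0.3,0.042]'
python3 go.py .428 .317 .36 90
```

```text
time_s: 2.75
tool_pos: [0.4308, 0.0563, 0.3595]
tcp_rot: [2.22, 2.22, 0.003]
ft_force: [1.4, -0.0, -0.2]
gripper_width: 0.0437
t 2.75 pos [0.4308 0.0563 0.3595] alpha 90.0 tilt 0.17 q [ 0.51 -0.03 -0.17  0.   -1.43 -2.08] w 0.0437 F [ 1.39 -0.02 -0.2 ]
to ['.428', '.317', '.36', '90'] shift cm [26.07 -0.28 -0.05] turn 0.0
```

```bash
python3 -m inch '[0.5,26.1,-0.3,0,0, 0.5,26.1,-0.3,0,0, 0.5,26.1,-0.3,0,0, 0.5,26.1,-0.3,0,0, 0.5,26.1,-0.3,0,0]'
python3 -m inch '[0.5,5,-0.3,0,0, 0.5,5,0,0,0, 0.5,5,0,0,0, 0.5,5,0,0,0, 0.5,5,0,0,0]' >/dev/null
python3 go.py .428 .317 .36 90; python3 - <<'E'
from h import *
p=snapshot('wrist'); save(p,'w1'); P=cloud(p,p['depth']>0)
for x in [.427,.471,.515,.603]:
    q=P[(abs(P[:,0]-x)<.021)&(abs(P[:,1]-.317)<.05)&(P[:,2]>.095)&(P[:,2]<.205)]
    if len(q)>5:
        ax=np.polyfit(q[:,2],q[:,0],1); ay=np.polyfit(q[:,2],q[:,1],1)
        b=q[q[:,2]>q[:,2].max()-.012]
        print(x,len(q),np.round([np.polyval(ax,.157),np.polyval(ay,.157),ax[0],ay[0]],4),'ball',np.round(b.mean(0),4))
E
```

```text
time_s: 3.25
tool_pos: [0.4274, 0.3064, 0.3599]
tcp_rot: [2.219, 2.221, 0.005]
ft_force: [1.5, -0.3, -0.0]
gripper_width: 0.0437
t 3.75 pos [0.4275 0.3552 0.3606] alpha 90.0 tilt 0.26 q [ 0.99  0.2   0.09  0.   -1.45 -2.56] w 0.0435 F [ 0.18  0.03 -0.17]
to ['.428', '.317', '.36', '90'] shift cm [-3.82  0.05  0.06] turn -0.001
0.427 354 [ 0.4232  0.3218  0.0257 -0.0127] ball [0.4242 0.3213 0.1955]
0.471 395 [ 0.4663  0.321   0.0201 -0.006 ] ball [0.4671 0.3208 0.1954]
0.515 423 [ 0.5097  0.3207  0.0151 -0.0029] ball [0.5104 0.3207 0.1953]
0.603 312 [ 0.5994  0.3194 -0.0058 -0.0057] ball [0.599  0.3189 0.1891]
```

The wrist numbers put the rod at about (0.427, 0.319). Overshooting in y did no harm. Now down onto the first stirrer.

```bash
python3 -m inch '[0.5,-3.6,0,0,0, 0.5,-3.6,0,5,0, 0.5,-3.6,0,10,0, 0.5,-3.6,0,12,0, 0.5,-3.6,0,12,0]'
python3 go.py .427 .319 .138 90; python3 - <<'E'
from h import *
p=snapshot('wrist'); save(p,'w2')
E
```

```text
time_s: 4.3
tool_pos: [0.4268, 0.3168, 0.2378]
tcp_rot: [2.222, 2.217, -0.004]
ft_force: [-0.1, 0.2, 0.1]
gripper_width: 0.0433
t 4.3 pos [0.4268 0.3168 0.2378] alpha 89.9 tilt 0.2 q [ 0.95  0.22 -0.2   0.   -1.16 -2.52] w 0.0433 F [-0.14  0.17  0.08]
to ['.427', '.319', '.138', '90'] shift cm [0.25 0.02 9.97] turn -0.002
```

View pics/w2.png

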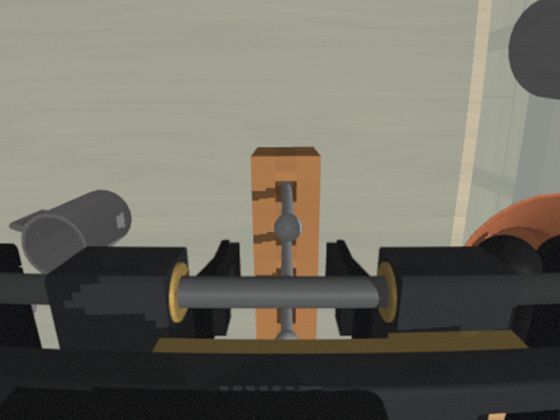

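```bash
python3 - <<'E'
from h import *
p=snapshot('wrist'); s=read_state()
t=np.array(s['tool_pos']); print(proj(p,[t,t-[0,0,.1],[.427,.319,.2],[.427,.319,.09],[.471,.319,.2],[.427,.317,.191]]).round())
m=trace(p,'stir1_mid')
for d in m: 
    c=cloud(p,d['pixels']); print(d['p'],np.round(d['uv']),np.round(np.median(c,0),4))
E
```

```text
[[283. 263.]
 [283. 208.]
 [282. 231.]
 [283. 191.]
 [282. 295.]
 [279. 226.]]
0.67 [283. 259.] [0.465  0.3202 0.1558]
0.6 [287. 216.] [0.4223 0.3206 0.1933]
```

```bash
python3 -m inch '[0.5,0.4,0,3,0, 0.5,0.4,0,7,0, 0.5,0.4,0,10,0, 0.5,0.4,0,10,0, 0.5,0.4,0,10,0]'
python3 -m inch '[0.02,0,0,0,0, 0.02,0,0,0,0, 0.02,0,0,0,0, 0.02,0,0,0,0, 0.02,0,0,0,0]' 15
python3 go.py .427 .321 .138 90
```

```text
time_s: 4.95
tool_pos: [0.431, 0.3253, 0.1449]
tcp_rot: [2.22, 2.219, 0.018]
ft_force: [0.1, 0.1, 0.3]
gripper_width: 0.0434
time_s: 5.45
tool_pos: [0.4313, 0.3256, 0.1456]
tcp_rot: [2.219, 2.219, 0.02]
ft_force: [-0.3, 0.1, 2.6]
gripper_width: 0.0166
t 5.45 pos [0.4313 0.3256 0.1456] alpha 90.0 tilt 0.75 q [ 0.95  0.31 -0.32  0.01 -0.93 -2.52] w 0.0166 F [-0.34  0.1   2.56]
to ['.427', '.321', '.138', '90'] shift cm [-0.46 -0.44  0.75] turn -0.0
```

```bash
python3 -m inch '[0.0,0,0,0,0, 0.0,0,0,0,0, 0.0,0,0,0,0, 0,0,0,0,0, 0,0,0,0,0]' 15
python3 go.py .427 .321 .138 90;  python3 - <<'E'
from h import *
p=snapshot('wrist'); save(p,'w3')
p=snapshot('scene'); 
im=cv2.cvtColor(p['frame'],cv2.COLOR_RGB2BGR)
cv2.imwrite('pics/s3.png',cv2.resize(im[50:290,260:480],None,fx=2.5,fy=2.5,interpolation=cv2.INTER_CUBIC))
E
```

```text
time_s: 5.95
tool_pos: [0.4314, 0.3256, 0.1456]
tcp_rot: [2.219, 2.219, 0.02]
ft_force: [0.4, -0.2, 1.8]
gripper_width: 0.0165
t 5.95 pos [0.4314 0.3256 0.1456] alpha 90.0 tilt 0.76 q [ 0.95  0.31 -0.32  0.01 -0.93 -2.52] w 0.0165 F [ 0.44 -0.21  1.79]
to ['.427', '.321', '.138', '90'] shift cm [-0.47 -0.45  0.76] turn 0.0
```

View pics/w3.png

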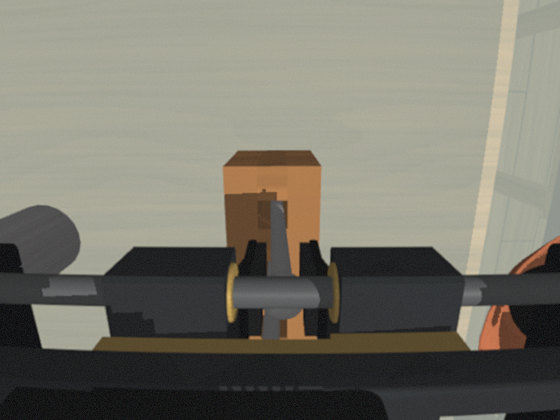

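View pics/s3.png

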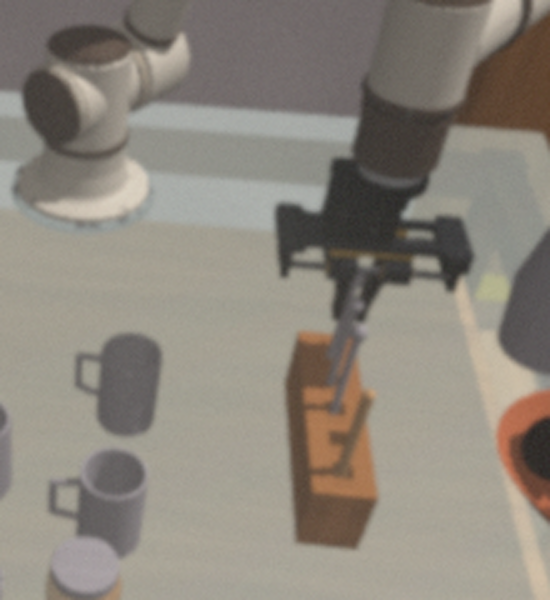

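The fingers closed at 16.5 mm, so they caught the underside of the ball: the TCP stopped 7 mm high because the last row had not settled. I open, settle lower and regrip.

```bash
python3 -m inch '[0.4,0,0,0,0, 0.4,0,0,0,0, 0.4,0,0,0,0, 0.4,0,0,0,0, 0.4,-0.2,-0.2,0.5,0]' 
python3 go.py .427 .321 .135 90
```

```text
time_s: 6.55
tool_pos: [0.4299, 0.3241, 0.1409]
tcp_rot: [2.219, 2.22, 0.023]
ft_force: [-0.4, -0.2, -1.0]
gripper_width: 0.0344
t 6.55 pos [0.4299 0.3241 0.1409] alpha 90.0 tilt 0.85 q [ 0.95  0.31 -0.33  0.01 -0.92 -2.53] w 0.0344 F [-0.37 -0.2  -1.  ]
to ['.427', '.321', '.135', '90'] shift cm [-0.32 -0.29  0.59] turn 0.0
```

```bash
python3 -m inch '[0.4,-0.3,-0.3,0.6,0, 0.4,-0.3,-0.3,0.6,0, 0.4,-0.3,-0.3,0.6,0, 0.4,-0.3,-0.3,0.6,0, 0.4,-0.3,-0.3,0.6,0]' 
python3 go.py .427 .321 .135 90
python3 - <<'E'
from h import *
p=snapshot('wrist'); save(p,'w4')
E
```

```text
time_s: 7.05
tool_pos: [0.4271, 0.3214, 0.1351]
tcp_rot: [2.219, 2.22, 0.024]
ft_force: [-0.6, -0.5, -0.1]
gripper_width: 0.0348
t 7.05 pos [0.4271 0.3214 0.1351] alpha 90.0 tilt 0.88 q [ 0.95  0.31 -0.35  0.01 -0.9  -2.53] w 0.0348 F [-0.6  -0.51 -0.13]
to ['.427', '.321', '.135', '90'] shift cm [-0.04 -0.01  0.01] turn 0.0
```

View pics/w4.png

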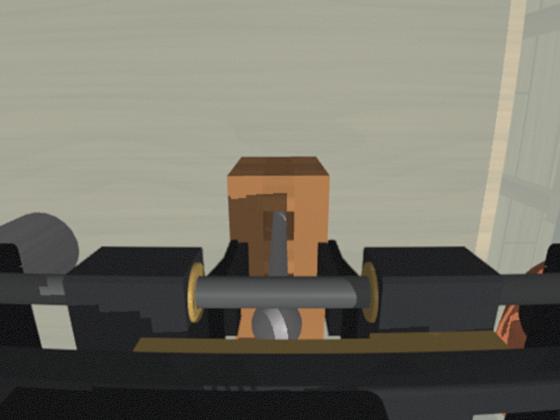

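The rod now stands between the pads, base (282,215) and ball (277,322), slightly left of centre and below the gripper body. I close on it.

```bash
python3 -m inch '[0,0,0,0,0, 0,0,0,0,0, 0,0,0,0,0, 0,0,0,0,0, 0,0,0,0,0]' 20
python3 go.py .427 .321 .3 90
```

```text
time_s: 7.6
tool_pos: [0.427, 0.3213, 0.135]
tcp_rot: [2.219, 2.22, 0.023]
ft_force: [-0.4, -0.2, -1.4]
gripper_width: 0.0087
t 7.6 pos [0.427  0.3213 0.135 ] alpha 90.0 tilt 0.86 q [ 0.95  0.31 -0.35  0.01 -0.9  -2.53] w 0.0087 F [-0.44 -0.16 -1.39]
to ['.427', '.321', '.3', '90'] shift cm [  0.12   0.21 -16.5 ] turn 0.0
```

```bash
python3 -m inch '[0,0,0,-2,0, 0,0,0,-5,0, 0,0,0,-9,0, 0,0,0,-14,0, 0,0,0,-19,0]'
python3 -m inch '[0,0,0,-2.5,0, 0,0,0,-2.5,0, 0,0,0,-2.5,0, 0,0,0,-2.5,0, 0,0,0,-2.5,0]'
python3 go.py .477 .098 .34 167.3
python3 - <<'E'
from h import *
p=snapshot('wrist'); save(p,'w5')
p=snapshot('scene'); save(p,'s5')
E
```

```text
time_s: 8.1
tool_pos: [0.4242, 0.3191, 0.3265]
tcp_rot: [2.219, 2.22, 0.022]
ft_force: [0.9, 1.1, 0.1]
gripper_width: 0.0086
time_s: 8.6
tool_pos: [0.4235, 0.3186, 0.3497]
tcp_rot: [2.219, 2.219, 0.016]
ft_force: [-0.2, 0.4, -0.7]
gripper_width: 0.0082
t 8.6 pos [0.4235 0.3186 0.3497] alpha 90.0 tilt 0.62 q [ 0.95  0.15 -0.    0.   -1.41 -2.53] w 0.0082 F [-0.19  0.37 -0.7 ]
to ['.477', '.098', '.34', '167.3'] shift cm [-22.06   5.33   0.91] turn -1.349
```

View pics/s5.png

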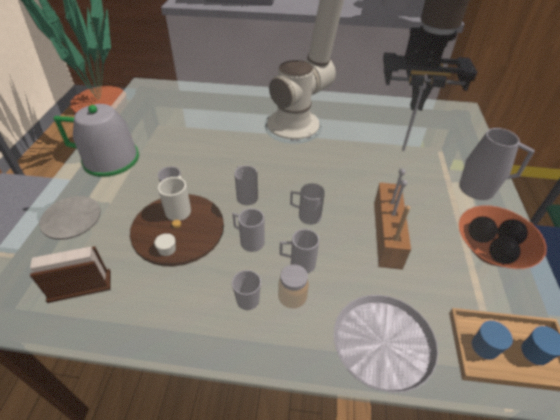

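View pics/w5.png

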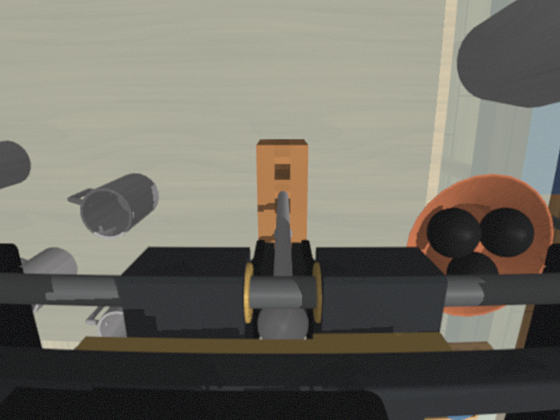

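```bash
cat > rod.py <<'E'
from h import *
def held():
    s=read_state(); t=np.array(s['tool_pos'])
    for n in ['wrist','scene','top']:
        p=snapshot(n); P=cloud(p,p['depth']>0)
        q=P[(np.hypot(P[:,0]-t[0],P[:,1]-t[1])<.04)&(P[:,2]<t[2]-.01)&(P[:,2]>t[2]-.15)]
        if len(q)<15: print(n,'few',len(q)); continue
        ax=np.polyfit(q[:,2],q[:,0],1); ay=np.polyfit(q[:,2],q[:,1],1); zf=np.percentile(q[:,2],1)
        print(n,len(q),'foot rel tcp mm',np.round([(np.polyval(ax,t[2]-.125)-t[0])*1e3,(np.polyval(ay,t[2]-.125)-t[1])*1e3,(zf-t[2])*1e3],1),'at tcp',np.round([(np.polyval(ax,t[2])-t[0])*1e3,(np.polyval(ay,t[2])-t[1])*1e3],1),'slope',round(ax[0],3),round(ay[0],3))
if __name__=='__main__': held()
E
python3 rod.py
```

```text
wrist 684 foot rel tcp mm [  -5.1    1.4 -122.5] at tcp [-4.9  0.8] slope 0.002 -0.005
scene 149 foot rel tcp mm [   2.9   -1.  -122.9] at tcp [ 3.6 -1.2] slope 0.005 -0.002
top few 0
```

```bash
python3 -m inch '[0,-4,1,0,-0.14, 0,-8,2,0,-0.29, 0,-12,3,0,-0.44, 0,-16,4.5,0,-0.58, 0,-20.9,5.7,0,-0.73]'
python3 go.py .481 .110 .35 167.3
```

```text
time_s: 9.35
tool_pos: [0.4794, 0.1175, 0.3502]
tcp_rot: [1.308, 2.848, 0.018]
ft_force: [1.3, 0.1, -0.3]
gripper_width: 0.0086
t 9.35 pos [0.4794 0.1175 0.3502] alpha 130.7 tilt 0.78 q [ 0.57  0.08 -0.08  0.   -1.4  -1.43] w 0.0086 F [ 1.28  0.12 -0.31]
to ['.481', '.110', '.35', '167.3'] shift cm [-0.68 -0.37  0.02] turn -0.64
```

```bash
python3 -m inch '[0,-0.3,-0.2,0,-0.14, 0,-0.7,-0.4,0,-0.29, 0,-0.7,-0.4,0,-0.44, 0,-0.7,-0.4,0,-0.58, 0,-0.7,-0.4,0,-0.64]'
python3 -m inch '[0,0,0,2,0, 0,0,0,4,0, 0,0,0,6,0, 0,0,0,6,0, 0,0,0,6,0]'
python3 go.py .481 .110 .24 167.3; python3 rod.py; python3 meas.py | grep -E '^C'
```

```text
time_s: 9.85
tool_pos: [0.4809, 0.1094, 0.3501]
tcp_rot: [0.34, 3.112, 0.013]
ft_force: [0.3, -0.3, 0.3]
gripper_width: 0.0084
time_s: 10.35
tool_pos: [0.4819, 0.1098, 0.2906]
tcp_rot: [0.34, 3.112, 0.012]
ft_force: [-0.2, -0.4, 1.1]
gripper_width: 0.0085
t 10.35 pos [0.4819 0.1098 0.2906] alpha 167.5 tilt 0.77 q [ 0.55  0.11 -0.19  0.   -1.26 -0.77] w 0.0085 F [-0.21 -0.37  1.06]
to ['.481', '.110', '.24', '167.3'] shift cm [ 0.14 -0.05  5.06] turn 0.004
wrist 688 foot rel tcp mm [   0.    -4.8 -122.7] at tcp [-1.  -4.1] slope -0.008 0.006
scene 129 foot rel tcp mm [   5.7   -2.3 -124. ] at tcp [ 3.9 -1.2] slope -0.015 0.009
top few 0
C top [0.4768 0.097 ] n 58 0.0011 handle 24 -103.4 0.051
C scene [0.4789 0.0966] n 133 0.0014 handle 24 -101.6 0.053
```

```bash
python3 -m inch '[0,0,0,3,0, 0,0,0,6,0, 0,0,0,9,0, 0,0,0,12,0, 0,0,0,13,0]'
python3 -m inch '[0,0,0,0.5,0, 0,0,0,1,0, 0,0,0,1.2,0, 0,0,0,1.4,0, 0,0,0,1.4,0]'
python3 go.py .481 .110 .132 167.3
python3 - <<'E'
from h import *
p=snapshot('wrist'); save(p,'w6')
p=snapshot('scene'); save(p,'s6')
im=cv2.cvtColor(p['frame'],cv2.COLOR_RGB2BGR)
cv2.imwrite('pics/s6.png',cv2.resize(im[100:300,220:440],None,fx=3,fy=3,interpolation=cv2.INTER_CUBIC))
E
```

```text
time_s: 11.1
tool_pos: [0.4822, 0.1104, 0.1588]
tcp_rot: [0.341, 3.115, 0.011]
ft_force: [-0.3, -0.5, 0.4]
gripper_width: 0.0083
time_s: 11.6
tool_pos: [0.4826, 0.1107, 0.1453]
tcp_rot: [0.341, 3.114, 0.012]
ft_force: [-1.1, -0.5, -0.2]
gripper_width: 0.0085
t 11.6 pos [0.4826 0.1107 0.1453] alpha 167.5 tilt 0.67 q [ 0.55  0.24 -0.42 -0.   -0.9  -0.77] w 0.0085 F [-1.12 -0.46 -0.23]
to ['.481', '.110', '.132', '167.3'] shift cm [ 0.16 -0.11  1.33] turn 0.004
```

View pics/s6.png

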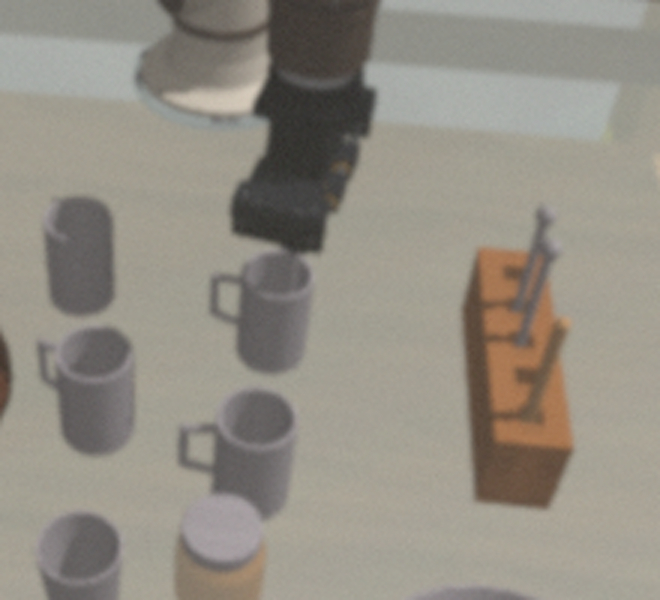

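```bash
python3 -m inch '[0,0,0,0.4,0, 0,0,0,0.8,0, 0,0,0,1.0,0, 0,0,0,1.2,0, 0,0,0,1.2,0]' 10
python3 go.py .481 .110 .13 167.3
```

```text
time_s: 12.2
tool_pos: [0.4826, 0.1106, 0.1329]
tcp_rot: [0.341, 3.115, 0.011]
ft_force: [0.8, 0.9, -0.4]
gripper_width: 0.0083
t 12.2 pos [0.4826 0.1106 0.1329] alpha 167.5 tilt 0.62 q [ 0.55  0.25 -0.44 -0.   -0.87 -0.77] w 0.0083 F [ 0.78  0.86 -0.38]
to ['.481', '.110', '.13', '167.3'] shift cm [ 0.14 -0.09  0.29] turn 0.004
```

```bash
python3 -m inch '[0,0,0,0.15,0, 0,0,0,0.3,0, 0,0,0,0.45,0, 0,0,0,0.45,0, 0,0,0,0.45,0]' 4
python3 go.py .481 .110 .13 167.3
```

```text
time_s: 12.7
tool_pos: [0.4832, 0.1109, 0.1292]
tcp_rot: [0.34, 3.113, 0.012]
ft_force: [-0.2, -0.1, 5.4]
gripper_width: 0.0086
t 12.7 pos [0.4832 0.1109 0.1292] alpha 167.5 tilt 0.71 q [ 0.55  0.26 -0.44 -0.   -0.86 -0.77] w 0.0086 F [-0.15 -0.14  5.39]
to ['.481', '.110', '.13', '167.3'] shift cm [ 0.19 -0.14 -0.09] turn 0.004
```

```bash
python3 -m inch '[0,0,-0.4,0,0, 0,0,-0.8,0,0, 0,0,-1.2,0,0, 0,0,-1.6,0.1,0, 0,0,-1.6,0.1,0]' 3
python3 go.py; python3 - <<'E'
from h import *
p=snapshot('wrist'); save(p,'w7')
p=snapshot('scene')
im=cv2.cvtColor(p['frame'],cv2.COLOR_RGB2BGR)
cv2.imwrite('pics/s7.png',cv2.resize(im[100:300,220:440],None,fx=3,fy=3,interpolation=cv2.INTER_CUBIC))
E
```

```text
time_s: 13.2
tool_pos: [0.4795, 0.0946, 0.128]
tcp_rot: [0.341, 3.114, 0.011]
ft_force: [0.2, -0.7, 3.0]
gripper_width: 0.0088
t 13.2 pos [0.4795 0.0946 0.128 ] alpha 167.5 tilt 0.67 q [ 0.53  0.25 -0.46 -0.   -0.85 -0.75] w 0.0088 F [ 0.22 -0.69  2.96]
```

View pics/w7.png

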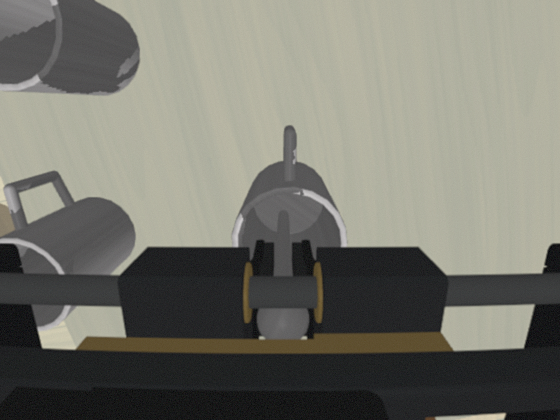

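View pics/s7.png

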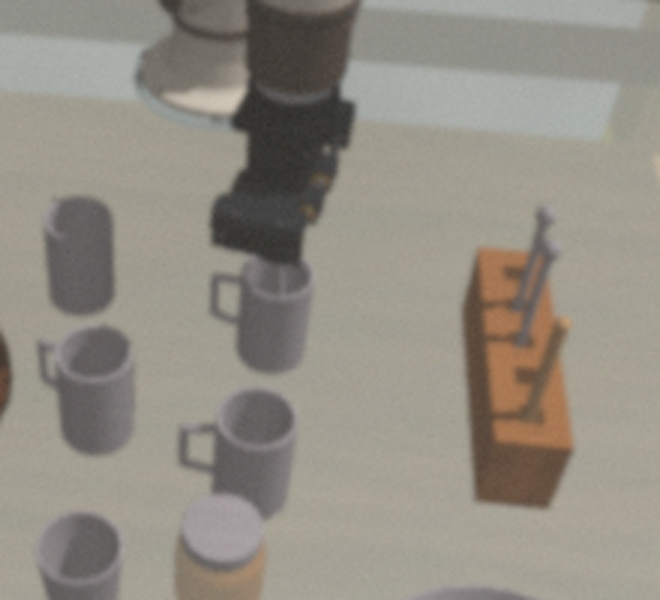

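```bash
cat > lean.py <<'E'
from h import *
import sys
# rod line in wrist view: points near image column of rod
p=snapshot('wrist'); s=read_state(); t=np.array(s['tool_pos'])
P=cloud(p,p['depth']>0); 
q=P[(np.hypot(P[:,0]-t[0],P[:,1]-t[1])<.05)&(P[:,2]<t[2]-.005)]
a=np.radians(float(sys.argv[1])); c=np.array([float(sys.argv[2]),float(sys.argv[3])])
h=np.array([np.cos(a),np.sin(a)]); l=np.array([-h[1],h[0]])
rel=q[:,:2]-c; u=rel@h; v=rel@l; tt=(t[:2]-c)
print('tcp along handle',round(tt@h,4),'lat',round(tt@l,4))
for z in np.arange(.01,.14,.01):
    m=(abs(q[:,2]-z)<.005)&(abs(v-tt@l)<.011)
    if m.sum()>3: print(round(z,2),m.sum(),np.round(np.percentile(u[m],[5,50,95]),4),round(np.median(v[m]),4))
E
python3 lean.py -102.7 .4777 .0967
```

```text
tcp along handle 0.0012 lat 0.0022
0.01 331 [-0.0299 -0.0093  0.0312] 0.0028
0.02 111 [-0.0304 -0.0268  0.0325] 0.0042
0.03 98 [-0.0302 -0.0068  0.0326] 0.0057
0.04 86 [-0.0304 -0.0051  0.0326] 0.0048
0.05 89 [-0.0286  0.0301  0.0327] 0.0053
0.06 99 [-0.0281 -0.0027  0.0327] 0.0045
0.07 105 [-0.0042  0.0305  0.0327] 0.0042
0.08 544 [-0.0017  0.0392  0.05  ] -0.0006
0.09 191 [-0.0023  0.0321  0.0332] 0.0021
0.1 405 [-0.0003  0.0303  0.033 ] 0.0022
0.11 82 [-0.0012  0.0014  0.0023] 0.002
0.12 73 [-0.0001  0.0023  0.0029] 0.0019
```

Pivoting works: the rod leans about 6° towards the handle and its foot stays put. I carry on.

```bash
python3 -m inch '[0,0,-0.6,0.05,0, 0,0,-1.1,0.15,0, 0,0,-1.6,0.3,0, 0,0,-2.1,0.4,0, 0,0,-2.1,0.4,0]' 3
python3 go.py;python3 lean.py -102.7 .4777 .0967
```

```text
time_s: 13.85
tool_pos: [0.4747, 0.0738, 0.1236]
tcp_rot: [0.342, 3.114, 0.011]
ft_force: [-0.4, -0.9, 1.3]
gripper_width: 0.0087
t 13.85 pos [0.4747 0.0738 0.1236] alpha 167.5 tilt 0.64 q [ 0.49  0.24 -0.48 -0.   -0.84 -0.71] w 0.0087 F [-0.38 -0.86  1.26]
tcp along handle 0.0228 lat 0.0022
0.01 122 [-0.0201 -0.0085  0.0324] 0.0046
0.02 57 [-0.0068  0.031   0.0327] 0.0057
0.03 82 [-0.0037  0.0319  0.0631] 0.0047
0.04 98 [-0.0011  0.032   0.0632] 0.0038
0.05 114 [0.001  0.0321 0.0633] 0.0041
0.06 127 [0.0039 0.0323 0.0632] 0.0035
0.07 152 [0.0066 0.0323 0.0631] 0.0035
0.08 804 [0.0302 0.0447 0.0613] -0.0009
0.09 235 [0.0119 0.0324 0.0332] 0.0021
0.1 400 [0.0148 0.0309 0.0331] 0.002
0.11 51 [0.0152 0.0174 0.0192] 0.0019
0.12 19 [0.0179 0.0194 0.0202] 0.0023
```

```bash
python3 -m inch '[0,0,-0.5,0.1,0, 0,0,-1.0,0.3,0, 0,0,-1.5,0.4,0, 0,0,-1.8,0.5,0, 0,0,-1.8,0.5,0]' 3
python3 go.py;python3 lean.py -102.7 .4777 .0967
```

```text
time_s: 14.4
tool_pos: [0.4708, 0.0562, 0.1183]
tcp_rot: [0.343, 3.114, 0.011]
ft_force: [-0.3, 0.4, 0.2]
gripper_width: 0.0088
t 14.4 pos [0.4708 0.0562 0.1183] alpha 167.4 tilt 0.63 q [ 0.46  0.24 -0.51 -0.   -0.82 -0.68] w 0.0088 F [-0.31  0.4   0.18]
tcp along handle 0.0409 lat 0.0022
0.01 52 [0.0299 0.032  0.0327] 0.0074
0.02 54 [0.0299 0.032  0.0328] 0.0076
0.03 84 [0.0302 0.0324 0.0634] 0.0055
0.04 105 [0.0301 0.0326 0.0633] 0.0039
0.05 122 [0.0304 0.0326 0.0635] 0.0041
0.06 141 [0.0304 0.0327 0.0635] 0.0036
0.07 146 [0.0308 0.0329 0.0635] 0.0025
0.08 700 [0.0329 0.0474 0.0619] -0.0009
0.09 126 [0.0261 0.033  0.0337] 0.0021
0.1 195 [0.029  0.0323 0.0334] 0.0025
0.11 12 [0.0312 0.0327 0.0342] 0.0016
```

The rod now touches the handle-side rim. I release slowly and lift clear.

```bash
python3 -m inch '[0.1,0,0,0,0, 0.2,0,0,0,0, 0.45,0,0,0,0, 0.45,0,0,0,0, 0.45,0,0,0,0]' 10
python3 -m inch '[0.45,0,0,-2,0, 0.45,0,0,-5,0, 0.45,0,0,-9,0, 0.45,0,0,-13,0, 0.45,0,0,-18,0]'
python3 go.py .4724 .3215 .33 90; python3 - <<'E'
from h import *
p=snapshot('wrist'); save(p,'w8')
p=snapshot('scene')
im=cv2.cvtColor(p['frame'],cv2.COLOR_RGB2BGR)
cv2.imwrite('pics/s8.png',cv2.resize(im[100:300,220:440],None,fx=3,fy=3,interpolation=cv2.INTER_CUBIC))
E
```

```text
time_s: 14.95
tool_pos: [0.4708, 0.0563, 0.1183]
tcp_rot: [0.342, 3.114, 0.011]
ft_force: [0.6, -0.0, 0.2]
gripper_width: 0.0329
time_s: 15.45
tool_pos: [0.468, 0.0549, 0.2988]
tcp_rot: [0.343, 3.117, 0.009]
ft_force: [1.6, -0.2, 0.1]
gripper_width: 0.0393
t 15.45 pos [0.468  0.0549 0.2988] alpha 167.4 tilt 0.46 q [ 0.46  0.06 -0.22 -0.   -1.28 -0.68] w 0.0393 F [ 1.55 -0.18  0.08]
to ['.4724', '.3215', '.33', '90'] shift cm [ 5.35 26.14 -2.98] turn 1.352
```

View pics/s8.png

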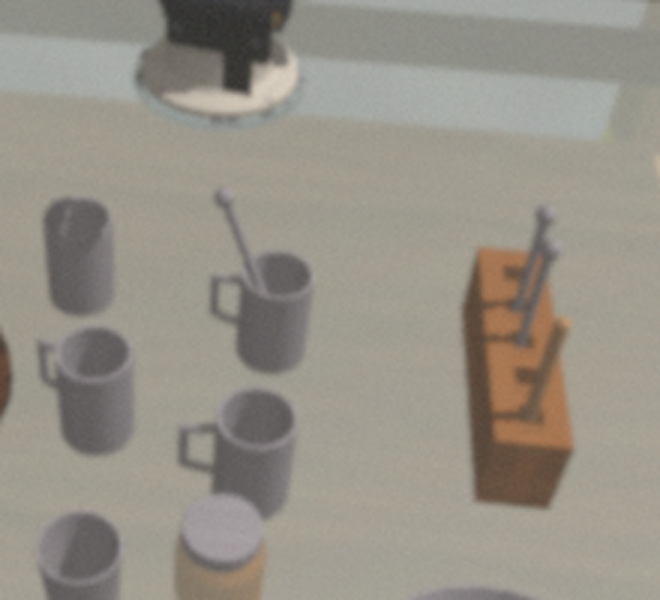

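Stirrer 1 leans over the handle of the middle mug, ball at crop (225,195), and the mug stands. Next is stirrer 2 at about (0.4705, 0.321).

```bash
python3 -m inch '[0.45,1,3,-4,0.14, 0.45,2,7,-4,0.29, 0.45,3,11,-4,0.44, 0.45,4,16,-4,0.58, 0.45,5.3,21,-4,0.73]'
python3 go.py .4705 .321 .34 90
```

```text
time_s: 16.05
tool_pos: [0.4654, 0.2658, 0.3479]
tcp_rot: [1.411, 2.787, 0.032]
ft_force: [1.1, -0.8, -0.6]
gripper_width: 0.039
t 16.05 pos [0.4654 0.2658 0.3479] alpha 126.3 tilt 1.53 q [ 0.83  0.15 -0.    0.01 -1.39 -1.77] w 0.039 F [ 1.1  -0.78 -0.56]
to ['.4705', '.321', '.34', '90'] shift cm [4.15 3.66 0.86] turn 0.634
```

```bash
python3 -m inch '[0.45,2,1.8,0.5,0.14, 0.45,4.1,3.6,0.8,0.29, 0.45,4.1,3.6,0.8,0.44, 0.45,4.1,3.6,0.8,0.63, 0.45,4.1,3.6,0.8,0.63]'
python3 -m inch '[0.45,0,0,3,0, 0.45,0,0,6,0, 0.45,0,0,10,0, 0.45,0,0,10,0, 0.45,0,0,10,0]'
python3 go.py .4705 .321 .135 90
```

```text
time_s: 16.55
tool_pos: [0.4702, 0.3207, 0.3398]
tcp_rot: [2.213, 2.215, 0.037]
ft_force: [-0.0, 0.1, -0.4]
gripper_width: 0.0392
time_s: 17.05
tool_pos: [0.4731, 0.3216, 0.2403]
tcp_rot: [2.212, 2.215, 0.036]
ft_force: [-0.6, 0.3, 1.2]
gripper_width: 0.0393
t 17.05 pos [0.4731 0.3216 0.2403] alpha 90.1 tilt 1.49 q [ 0.89  0.27 -0.12  0.02 -1.16 -2.46] w 0.0393 F [-0.61  0.3   1.21]
to ['.4705', '.321', '.135', '90'] shift cm [-0.15 -0.51 10.52] turn 0.001
```

```bash
python3 -m inch '[0.45,-0.1,-0.2,3,0, 0.45,-0.1,-0.3,6,0, 0.45,-0.1,-0.5,8.5,0, 0.45,-0.1,-0.5,9.5,0, 0.45,-0.1,-0.5,10,0]'
python3 go.py .4705 .321 .135 90
```

```text
time_s: 17.55
tool_pos: [0.4715, 0.3223, 0.1414]
tcp_rot: [2.211, 2.215, 0.04]
ft_force: [-0.5, -0.6, 0.1]
gripper_width: 0.0394
t 17.55 pos [0.4715 0.3223 0.1414] alpha 90.1 tilt 1.63 q [ 0.89  0.35 -0.27  0.02 -0.93 -2.47] w 0.0394 F [-0.53 -0.59  0.11]
to ['.4705', '.321', '.135', '90'] shift cm [-0.14 -0.12  0.64] turn 0.002
```

```bash
python3 -m inch '[0.45,-0.1,-0.1,0.6,0, 0.45,-0.1,-0.1,0.6,0, 0.45,-0.1,-0.1,0.6,0, 0.45,-0.1,-0.1,0.6,0, 0.45,-0.1,-0.1,0.6,0]'
python3 -m inch '[0,0,0,0,0, 0,0,0,0,0, 0,0,0,0,0, 0,0,0,0,0, 0,0,0,0,0]' 20
python3 go.py .4705 .321 .35 90
```

```text
time_s: 18.05
tool_pos: [0.4709, 0.3216, 0.136]
tcp_rot: [2.211, 2.215, 0.042]
ft_force: [-0.3, 0.7, 0.1]
gripper_width: 0.0391
time_s: 18.55
tool_pos: [0.4708, 0.3216, 0.1359]
tcp_rot: [2.211, 2.215, 0.042]
ft_force: [0.3, -0.0, -1.1]
gripper_width: 0.0085
t 18.55 pos [0.4708 0.3216 0.1359] alpha 90.1 tilt 1.67 q [ 0.89  0.36 -0.28  0.02 -0.91 -2.47] w 0.0085 F [ 0.33 -0.01 -1.11]
to ['.4705', '.321', '.35', '90'] shift cm [  0.17   0.55 -21.4 ] turn 0.002
```

```bash
python3 -m inch '[0,0.1,0.1,-4,0, 0,0.1,0.2,-9,0, 0,0.1,0.4,-14,0, 0,0.1,0.5,-18,0, 0,0.1,0.5,-21.4,0]'
python3 -m inch '[0,0,0,0,0, 0,0,0,0,0, 0,0,0,0,0, 0,0,0,0,0, 0,0,0,0,0]' 
python3 rod.py; python3 meas.py | grep -E '^[ABCDp]'; python3 go.py .54 .13 .36 120 .605 -.042 .36 153.3
```

```text
time_s: 19.05
tool_pos: [0.4701, 0.3203, 0.3528]
tcp_rot: [2.211, 2.215, 0.046]
ft_force: [0.5, 0.9, -0.9]
gripper_width: 0.0084
time_s: 19.55
tool_pos: [0.4698, 0.3201, 0.3514]
tcp_rot: [2.211, 2.215, 0.042]
ft_force: [0.1, 0.3, 0.1]
gripper_width: 0.0083
wrist 697 foot rel tcp mm [  -5.3    2.  -123.4] at tcp [-5.5  0.8] slope -0.002 -0.01
scene 160 foot rel tcp mm [   1.8   -0.7 -124.1] at tcp [ 3.7 -1.2] slope 0.015 -0.004
top few 0
A top [0.6501 0.09  ] n 124 0.0012 handle 19 -90.7 0.054
A scene [0.6531 0.0907] n 161 0.0013 handle 29 -89.4 0.052
B top [ 0.5976 -0.0546] n 114 0.0012 handle 23 -116.6 0.052
B scene [ 0.6001 -0.054 ] n 142 0.0014 handle 19 -116.4 0.052
C top [0.4764 0.0963] n 119 0.0015 handle 8 -100.2 0.05
C scene [0.4791 0.0974] n 131 0.002 handle 23 -102.6 0.052
D top [ 0.4241 -0.1008] n 117 0.0011 handle 21 -144.5 0.051
D scene [ 0.4265 -0.0998] n 118 0.0015 handle 3 -145.0 0.065
pot top [ 0.5383 -0.2792] n 174 0.0014 handle 37 -179.2 0.055
pot scene [ 0.5411 -0.2793] n 163 0.0015 handle 5 -177.9 0.063
t 19.8 pos [0.4701 0.3203 0.3525] alpha 90.1 tilt 1.79 q [ 0.89  0.21  0.08  0.02 -1.41 -2.46] w 0.0084 F [-0.08  0.2  -0.98]
to ['.54', '.13', '.36', '120'] shift cm [-19.03   6.98  -0.77] turn -0.522
to ['.605', '-.042', '.36', '153.3'] shift cm [-36.24  13.45  -0.79] turn -1.103
```

```bash
python3 -m inch '[0,-4,1.5,-0.4,-0.1, 0,-8.5,3,-0.8,-0.2, 0,-13,5,-0.8,-0.3, 0,-17.5,6.6,-0.8,-0.4, 0,-19,7,-0.8,-0.45]'
python3 -m inch '[0,0,0,0,0, 0,0,0,0,0, 0,0,0,0,0, 0,0,0,0,0, 0,0,0,0,0]' 
python3 go.py .605 -.042 .36 153.3
```

```text
time_s: 20.3
tool_pos: [0.541, 0.1269, 0.3605]
tcp_rot: [1.658, 2.646, 0.039]
ft_force: [-0.2, 1.0, -0.4]
gripper_width: 0.0085
time_s: 20.8
tool_pos: [0.5408, 0.1279, 0.3604]
tcp_rot: [1.657, 2.647, 0.039]
ft_force: [-0.6, -1.0, -0.8]
gripper_width: 0.0085
t 20.8 pos [0.5408 0.1279 0.3604] alpha 115.9 tilt 1.79 q [ 0.53  0.18  0.07  0.   -1.42 -1.65] w 0.0085 F [-0.65 -0.99 -0.76]
to ['.605', '-.042', '.36', '153.3'] shift cm [-18.08  -1.65   0.03] turn -0.652
```

```bash
python3 -m inch '[0,-4,-0.4,0,-0.14, 0,-8,-0.8,0,-0.28, 0,-13,-1.2,0,-0.42, 0,-18.1,-1.6,0,-0.56, 0,-18.1,-1.6,0,-0.65]'
python3 -m inch '[0,0,0,2,0, 0,0,0,4,0, 0,0,0,6,0, 0,0,0,6,0, 0,0,0,6,0]' 
python3 go.py .605 -.042 .16 153.3; python3 rod.py
```

```text
time_s: 21.3
tool_pos: [0.6066, -0.0452, 0.3594]
tcp_rot: [0.722, 3.032, 0.026]
ft_force: [-0.6, 1.4, -1.0]
gripper_width: 0.0086
time_s: 21.8
tool_pos: [0.6086, -0.0442, 0.2999]
tcp_rot: [0.721, 3.032, 0.025]
ft_force: [0.5, -0.3, -0.8]
gripper_width: 0.0088
t 21.8 pos [ 0.6086 -0.0442  0.2999] alpha 153.2 tilt 1.7 q [ 0.19  0.3   0.08 -0.   -1.32 -0.66] w 0.0088 F [ 0.52 -0.26 -0.77]
to ['.605', '-.042', '.16', '153.3'] shift cm [ 0.71 -0.26 13.97] turn -0.001
wrist 690 foot rel tcp mm [  -0.4   -5.8 -122.9] at tcp [-2.4 -4.1] slope -0.016 0.014
scene 141 foot rel tcp mm [   5.5   -2.5 -121.7] at tcp [ 3.9 -2. ] slope -0.013 0.005
top few 0
```

```bash
python3 -m inch '[0,0.3,-0.1,3,0, 0,0.6,-0.2,6.5,0, 0,0.7,-0.3,10,0, 0,0.7,-0.3,12.5,0, 0,0.7,-0.3,14,0]'
python3 -m inch '[0,0,0,0.3,0, 0,0,0,0.3,0, 0,0,0,0.3,0, 0,0,0,0.3,0, 0,0,0,0.3,0]' 
python3 go.py .605 -.042 .133 153.3; python3 lean.py -116.6 .5988 -.0543
```

```text
time_s: 22.45
tool_pos: [0.6052, -0.0422, 0.1596]
tcp_rot: [0.721, 3.031, 0.026]
ft_force: [-0.5, -0.8, -0.8]
gripper_width: 0.0081
time_s: 22.95
tool_pos: [0.6058, -0.0422, 0.1577]
tcp_rot: [0.72, 3.029, 0.027]
ft_force: [-0.1, 0.8, -0.4]
gripper_width: 0.0085
t 22.95 pos [ 0.6058 -0.0422  0.1577] alpha 153.2 tilt 1.89 q [ 0.19  0.39 -0.15 -0.01 -0.99 -0.66] w 0.0085 F [-0.15  0.76 -0.37]
to ['.605', '-.042', '.133', '153.3'] shift cm [ 0.14 -0.08  2.47] turn -0.001
tcp along handle -0.0139 lat 0.0007
0.01 298 [-0.0298 -0.0059  0.0143] -0.0019
0.02 57 [-0.0303 -0.0289  0.0328] -0.0038
0.03 70 [-0.0304 -0.0286  0.0328] -0.0034
0.04 97 [-0.0302 -0.0104  0.0329] 0.002
0.05 116 [-0.0302 -0.0123  0.0329] 0.0014
0.06 118 [-0.0302 -0.0272  0.0328] 0.0009
0.07 152 [-0.0301 -0.0108  0.033 ] 0.0015
0.08 211 [-0.0301 -0.0086  0.0356] -0.0002
0.09 202 [-0.03   -0.0095  0.0333] 0.0004
0.1 371 [-0.0287  0.0302  0.0331] 0.0009
0.11 70 [-0.011  -0.0089 -0.0081] 0.0019
0.12 81 [-0.0108 -0.0088 -0.0081] 0.0012
0.13 91 [-0.0114 -0.0089 -0.008 ] 0.0009
```

Lateral offset about 1 mm, foot about 14 mm to the anti-handle side. I lower to contact.

```bash
python3 -m inch '[0,0,0,0.6,0, 0,0,0,1.2,0, 0,0,0,1.8,0, 0,0,0,2.3,0, 0,0,0,2.5,0]' 10
python3 -m inch '[0,0,0,0.15,0, 0,0,0,0.3,0, 0,0,0,0.5,0, 0,0,0,0.6,0, 0,0,0,0.6,0]' 4
python3 go.py
```

```text
time_s: 23.5
tool_pos: [0.6059, -0.042, 0.1314]
tcp_rot: [0.721, 3.031, 0.026]
ft_force: [-0.4, -0.0, -0.3]
gripper_width: 0.0085
time_s: 24.0
tool_pos: [0.6069, -0.0419, 0.1268]
tcp_rot: [0.72, 3.029, 0.027]
ft_force: [-0.4, 0.6, 4.8]
gripper_width: 0.0091
t 24.0 pos [ 0.6069 -0.0419  0.1268] alpha 153.3 tilt 1.89 q [ 0.19  0.42 -0.19 -0.   -0.93 -0.66] w 0.0091 F [-0.37  0.64  4.83]
```

```bash
python3 -m inch '[0,0,-0.4,0,0, 0,0,-0.8,0,0, 0,0,-1.2,0,0, 0,0,-1.6,0.1,0, 0,0,-1.6,0.1,0]' 3
python3 -m inch '[0,0,-0.6,0.05,0, 0,0,-1.1,0.15,0, 0,0,-1.6,0.3,0, 0,0,-2.1,0.4,0, 0,0,-2.1,0.4,0]' 3
python3 go.py;python3 lean.py -116.6 .5988 -.0543
```

```text
time_s: 24.5
tool_pos: [0.5996, -0.0569, 0.1257]
tcp_rot: [0.721, 3.028, 0.026]
ft_force: [-0.2, -1.0, 3.4]
gripper_width: 0.0089
time_s: 25.0
tool_pos: [0.5898, -0.0763, 0.121]
tcp_rot: [0.722, 3.029, 0.026]
ft_force: [0.0, -0.9, 1.2]
gripper_width: 0.0091
t 25.0 pos [ 0.5898 -0.0763  0.121 ] alpha 153.2 tilt 1.86 q [ 0.14  0.41 -0.23 -0.01 -0.9  -0.6 ] w 0.0091 F [ 0.01 -0.91  1.23]
tcp along handle 0.0234 lat 0.0018
0.01 92 [-0.0232 -0.0081  0.0328] 0.0053
0.02 44 [0.0305 0.0323 0.0331] 0.0066
0.03 85 [0.0003 0.0323 0.0635] 0.0048
0.04 107 [0.0034 0.0323 0.0634] 0.0038
0.05 126 [0.0055 0.0325 0.0634] 0.0036
0.06 141 [0.0079 0.0324 0.0636] 0.0038
0.07 163 [0.0102 0.0324 0.0635] 0.0031
0.08 836 [0.0301 0.0444 0.0615] -0.0015
0.09 260 [0.0153 0.0326 0.0334] 0.0019
0.1 420 [0.0177 0.0313 0.0333] 0.0017
0.11 57 [0.0188 0.0205 0.0219] 0.0016
0.12 8 [0.0208 0.0218 0.0227] 0.0019
```

```bash
python3 -m inch '[0,0,-0.5,0.1,0, 0,0,-1.0,0.3,0, 0,0,-1.4,0.4,0, 0,0,-1.6,0.4,0, 0,0,-1.6,0.4,0]' 3
python3 go.py;python3 lean.py -116.6 .5988 -.0543 | tail -4
```

```text
time_s: 25.55
tool_pos: [0.5828, -0.0904, 0.1164]
tcp_rot: [0.722, 3.029, 0.026]
ft_force: [0.5, 0.6, 0.4]
gripper_width: 0.0087
t 25.55 pos [ 0.5828 -0.0904  0.1164] alpha 153.2 tilt 1.85 q [ 0.12  0.41 -0.24 -0.01 -0.89 -0.58] w 0.0087 F [0.48 0.62 0.4 ]
0.08 768 [0.0337 0.0473 0.0629] -0.0016
0.09 126 [0.0272 0.0343 0.0349] 0.0021
0.1 206 [0.0292 0.0335 0.0348] 0.0019
0.11 21 [0.0309 0.0326 0.0341] 0.0014
```

```bash
python3 -m inch '[0.1,0,0,0,0, 0.2,0,0,0,0, 0.45,0,0,0,0, 0.45,0,0,0,0, 0.45,0,0,0,0]' 10
python3 -m inch '[0.45,0,0,-2,0, 0.45,0,0,-5,0, 0.45,0,0,-9,0, 0.45,0,0,-14,0, 0.45,0,0,-19,0]'
python3 -m inch '[0.45,0,0,-3,0, 0.45,0,0,-3,0, 0.45,0,0,-3,0, 0.45,0,0,-3,0, 0.45,0,0,-3,0]'
python3 go.py .56 .13 .34 120 .5145 .321 .34 90; python3 - <<'E'
from h import *
p=snapshot('scene')
im=cv2.cvtColor(p['frame'],cv2.COLOR_RGB2BGR)
cv2.imwrite('pics/s9.png',cv2.resize(im[100:300,220:440],None,fx=3,fy=3,interpolation=cv2.INTER_CUBIC))
E
```

```text
time_s: 26.1
tool_pos: [0.5826, -0.0903, 0.1162]
tcp_rot: [0.722, 3.03, 0.026]
ft_force: [-0.9, 0.2, -0.5]
gripper_width: 0.0327
time_s: 26.6
tool_pos: [0.5762, -0.0922, 0.3077]
tcp_rot: [0.722, 3.03, 0.025]
ft_force: [0.2, -0.1, 0.6]
gripper_width: 0.0392
time_s: 27.1
tool_pos: [0.5747, -0.0925, 0.3358]
tcp_rot: [0.723, 3.034, 0.024]
ft_force: [-0.1, -0.7, 0.8]
gripper_width: 0.0394
t 27.1 pos [ 0.5747 -0.0925  0.3358] alpha 153.2 tilt 1.56 q [ 0.11  0.24  0.09 -0.01 -1.39 -0.58] w 0.0394 F [-0.14 -0.69  0.76]
to ['.56', '.13', '.34', '120'] shift cm [11.35 19.2  -0.25] turn 0.579
to ['.5145', '.321', '.34', '90'] shift cm [24.02 34.19 -0.18] turn 1.103
```

View pics/s9.png

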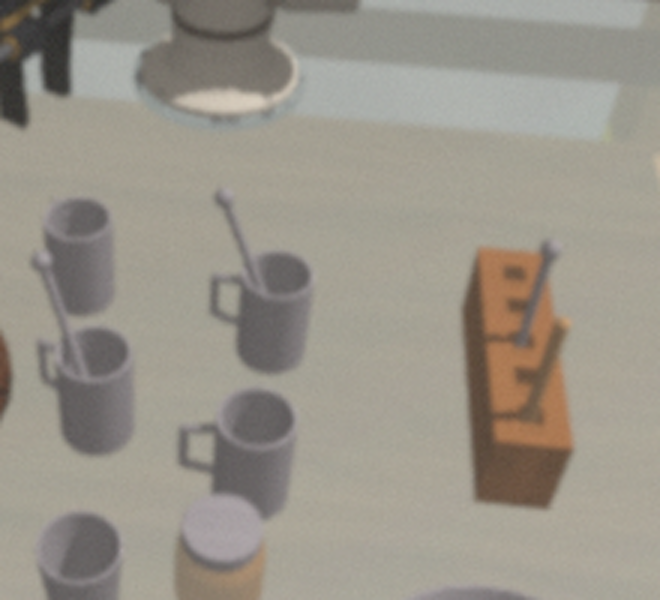

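Two stirrers lean over their handles, balls at crop (43,262) and (225,195). One stirrer and the paddle are left in the holder.

```bash
python3 -m inch '[0.45,2.5,4,-0.3,0.12, 0.45,5,8,-0.3,0.24, 0.45,7.5,12,-0.3,0.36, 0.45,10,16,-0.3,0.48, 0.45,11.4,19.2,-0.3,0.55]'
python3 -m inch '[0.45,0,0,0,0, 0.45,0,0,0,0, 0.45,0,0,0,0, 0.45,0,0,0,0, 0.45,0,0,0,0]' 
python3 go.py .5145 .321 .34 90
```

```text
time_s: 27.65
tool_pos: [0.5587, 0.1326, 0.3401]
tcp_rot: [1.525, 2.727, 0.031]
ft_force: [0.1, -0.7, -0.3]
gripper_width: 0.0395
time_s: 28.15
tool_pos: [0.5588, 0.1314, 0.3402]
tcp_rot: [1.527, 2.725, 0.031]
ft_force: [-1.1, -0.6, 0.2]
gripper_width: 0.0389
t 28.15 pos [0.5588 0.1314 0.3402] alpha 121.5 tilt 1.51 q [ 0.52  0.23  0.07  0.   -1.39 -1.54] w 0.0389 F [-1.08 -0.61  0.2 ]
to ['.5145', '.321', '.34', '90'] shift cm [18.48  6.12  0.08] turn 0.549
```

```bash
python3 -m inch '[0.45,4,1.5,0,0.14, 0.45,8,3,0,0.28, 0.45,13,4.5,0,0.42, 0.45,18.5,6.1,0,0.55, 0.45,18.5,6.1,0,0.55]'
python3 -m inch '[0.45,0,0,3,0, 0.45,0,0,6,0, 0.45,0,0,10,0, 0.45,0,0,10,0, 0.45,0,0,10,0]'
python3 go.py .5145 .321 .135 90; python3 - <<'E'
from h import *
p=snapshot('wrist'); save(p,'w10')
print(proj(p,[[.5145,.321,.191],[.5145,.321,.095]]))
E
```

```text
time_s: 28.65
tool_pos: [0.5132, 0.3244, 0.3401]
tcp_rot: [2.214, 2.214, 0.037]
ft_force: [-0.0, -0.7, -0.8]
gripper_width: 0.039
time_s: 29.15
tool_pos: [0.5164, 0.3247, 0.2408]
tcp_rot: [2.213, 2.213, 0.037]
ft_force: [-0.2, 0.3, 0.4]
gripper_width: 0.0391
t 29.15 pos [0.5164 0.3247 0.2408] alpha 90.0 tilt 1.5 q [ 0.83  0.33 -0.03  0.01 -1.19 -2.41] w 0.0391 F [-0.2   0.25  0.37]
to ['.5145', '.321', '.135', '90'] shift cm [-0.45 -0.46 10.57] turn 0.0
[[274.90190739 223.59510788]
 [276.30088209 187.5611095 ]]
```

View pics/w10.png

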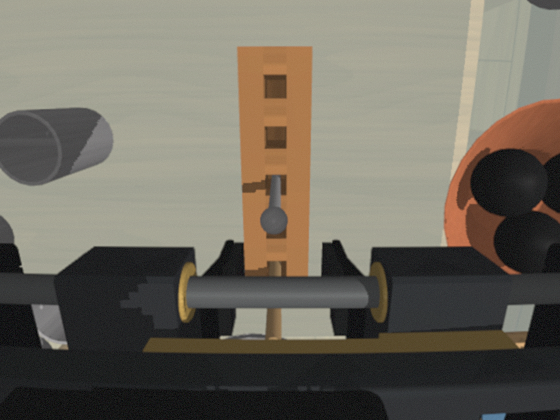

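Ball at (273,220) against a prediction of (275,224), which is good to about 2 mm.

```bash
python3 -m inch '[0.45,-0.2,-0.2,3,0, 0.45,-0.4,-0.4,6,0, 0.45,-0.4,-0.5,8.5,0, 0.45,-0.4,-0.5,9.5,0, 0.45,-0.4,-0.5,10,0]'
python3 go.py .514 .321 .135 90
```

```text
time_s: 29.7
tool_pos: [0.5158, 0.323, 0.1435]
tcp_rot: [2.212, 2.213, 0.046]
ft_force: [-0.1, 0.1, 0.1]
gripper_width: 0.0391
t 29.7 pos [0.5158 0.323  0.1435] alpha 90.0 tilt 1.82 q [ 0.83  0.41 -0.18  0.02 -0.96 -2.41] w 0.0391 F [-0.12  0.06  0.06]
to ['.514', '.321', '.135', '90'] shift cm [-0.21 -0.2   0.84] turn 0.001
```

```bash
python3 -m inch '[0.45,-0.2,-0.2,0.4,0, 0.45,-0.2,-0.2,0.8,0, 0.45,-0.2,-0.2,0.8,0, 0.45,-0.2,-0.2,0.8,0, 0.45,-0.2,-0.2,0.8,0]'
python3 -m inch '[0,0,0,0,0, 0,0,0,0,0, 0,0,0,0,0, 0,0,0,0,0, 0,0,0,0,0]' 20
python3 go.py .514 .321 .35 90
```

```text
time_s: 30.2
tool_pos: [0.5142, 0.3213, 0.1359]
tcp_rot: [2.212, 2.213, 0.047]
ft_force: [-0.3, 0.8, 0.0]
gripper_width: 0.0392
time_s: 30.7
tool_pos: [0.5142, 0.3212, 0.1358]
tcp_rot: [2.212, 2.213, 0.047]
ft_force: [-0.8, -0.8, -0.5]
gripper_width: 0.0089
t 30.7 pos [0.5142 0.3212 0.1358] alpha 90.0 tilt 1.86 q [ 0.83  0.41 -0.19  0.02 -0.94 -2.41] w 0.0089 F [-0.76 -0.76 -0.48]
to ['.514', '.321', '.35', '90'] shift cm [  0.24   0.62 -21.41] turn 0.001
```

```bash
python3 -m inch '[0,0.1,0.1,-4,0, 0,0.1,0.3,-9,0, 0,0.2,0.4,-14,0, 0,0.2,0.6,-18,0, 0,0.2,0.6,-21.4,0]'
python3 -m inch '[0,0,0,0,0, 0,0,0,0,0, 0,0,0,0,0, 0,0,0,0,0, 0,0,0,0,0]' 
python3 rod.py; python3 meas.py | grep -E '^[ABCDp]'; python3 go.py .585 .21 .355 135 .6517 .1043 .35 180
```

```text
time_s: 31.2
tool_pos: [0.5139, 0.3205, 0.3529]
tcp_rot: [2.212, 2.213, 0.051]
ft_force: [0.7, 0.9, -1.0]
gripper_width: 0.0084
time_s: 31.7
tool_pos: [0.5137, 0.3203, 0.3514]
tcp_rot: [2.212, 2.213, 0.047]
ft_force: [0.5, -0.3, -1.0]
gripper_width: 0.0086
wrist 706 foot rel tcp mm [  -4.8    2.3 -123.4] at tcp [-5.1  0.8] slope -0.002 -0.012
scene 170 foot rel tcp mm [   2.3   -0.6 -123.6] at tcp [ 3.7 -1.3] slope 0.012 -0.006
top few 0
A top [0.6502 0.09  ] n 121 0.0012 handle 19 -90.8 0.054
A scene [0.6531 0.0907] n 161 0.0012 handle 30 -88.9 0.053
B top [ 0.5977 -0.0543] n 118 0.0018 handle 7 -118.3 0.05
B scene [ 0.6004 -0.053 ] n 151 0.002 handle 20 -116.9 0.054
C top [0.4764 0.0964] n 117 0.0014 handle 8 -100.1 0.05
C scene [0.4789 0.0971] n 129 0.0019 handle 25 -102.1 0.052
D top [ 0.4241 -0.1008] n 119 0.0012 handle 19 -144.6 0.051
D scene [ 0.4263 -0.0996] n 113 0.0017 handle 3 -143.0 0.061
pot top [ 0.5382 -0.2792] n 173 0.0014 handle 37 -179.7 0.054
pot scene [ 0.5415 -0.2793] n 165 0.0015 handle 5 -178.5 0.062
t 31.95 pos [0.5139 0.3205 0.3526] alpha 90.0 tilt 1.99 q [ 0.83  0.28  0.16  0.01 -1.43 -2.4 ] w 0.0086 F [-0.15 -0.12 -0.51]
to ['.585', '.21', '.355', '135'] shift cm [-11.05   7.11  -0.17] turn -0.785
to ['.6517', '.1043', '.35', '180'] shift cm [-21.63  13.76   0.39] turn -1.57
```

```bash
python3 -m inch '[0,-3,1,0,-0.14, 0,-6,3,0,-0.28, 0,-9,5,0,-0.42, 0,-11,7.1,0,-0.56, 0,-11,7.1,0,-0.7]'
python3 -m inch '[0,0,0,0,0, 0,0,0,0,0, 0,0,0,0,0, 0,0,0,0,0, 0,0,0,0,0]' 
python3 go.py .6517 .1043 .35 180
```

```text
time_s: 32.45
tool_pos: [0.5868, 0.208, 0.3528]
tcp_rot: [1.312, 2.829, 0.039]
ft_force: [-0.9, -0.3, -0.8]
gripper_width: 0.0081
time_s: 32.95
tool_pos: [0.5865, 0.2085, 0.353]
tcp_rot: [1.312, 2.829, 0.04]
ft_force: [0.0, -0.3, -1.7]
gripper_width: 0.0083
t 32.95 pos [0.5865 0.2085 0.353 ] alpha 130.2 tilt 1.98 q [ 0.6   0.31  0.21  0.01 -1.44 -1.47] w 0.0083 F [ 0.05 -0.3  -1.71]
to ['.6517', '.1043', '.35', '180'] shift cm [-12.16  -1.77   0.37] turn -0.869
```

```bash
python3 -m inch '[0,-3,-0.4,0.2,-0.14, 0,-6,-0.8,0.3,-0.28, 0,-9,-1.2,0.3,-0.42, 0,-12.2,-1.8,0.3,-0.56, 0,-12.2,-1.8,0.3,-0.7]'
python3 -m inch '[0,0,0,0,-0.08, 0,0,0,0.5,-0.17, 0,0,0,2,-0.17, 0,0,0,4,-0.17, 0,0,0,4,-0.17]'
python3 go.py .6517 .1043 .16 180; python3 rod.py
```

```text
time_s: 33.45
tool_pos: [0.6529, 0.101, 0.35]
tcp_rot: [0.259, 3.101, 0.023]
ft_force: [0.2, 0.4, -0.4]
gripper_width: 0.0085
time_s: 33.95
tool_pos: [0.6527, 0.1017, 0.3068]
tcp_rot: [-0.005, 3.117, 0.017]
ft_force: [-0.1, -0.4, -0.4]
gripper_width: 0.0087
t 33.95 pos [0.6527 0.1017 0.3068] alpha -179.8 tilt 1.56 q [ 0.4   0.39  0.23 -0.   -1.38 -0.4 ] w 0.0087 F [-0.12 -0.44 -0.42]
to ['.6517', '.1043', '.16', '180'] shift cm [ 0.47  0.1  14.67] turn 0.003
wrist 715 foot rel tcp mm [   3.1   -6.5 -123.5] at tcp [ 0.1 -4.4] slope -0.024 0.017
scene 156 foot rel tcp mm [   8.6   -4.2 -121.3] at tcp [ 5.4 -2.1] slope -0.026 0.017
top few 0
```

```bash
python3 go.py .649 .106 .16 180; python3 -m inch '[0,0.3,0.1,3,0, 0,0.6,0.2,6.5,0, 0,0.7,0.3,10,0, 0,0.7,0.3,13,0, 0,0.7,0.3,14.6,0]'
python3 -m inch '[0,0,0,0.1,0, 0,0,0,0.2,0, 0,0,0,0.2,0, 0,0,0,0.2,0, 0,0,0,0.2,0]' 
python3 go.py .649 .106 .133 180; python3 lean.py -90 .6517 .0903
```

```text
t 34.1 pos [0.6546 0.1016 0.3112] alpha -179.8 tilt 2.01 q [ 0.4   0.39  0.23  0.   -1.38 -0.4 ] w 0.0083 F [0.17 0.31 0.01]
to ['.649', '.106', '.16', '180'] shift cm [ 1.06  0.26 15.1 ] turn 0.003
time_s: 34.6
tool_pos: [0.6518, 0.1064, 0.1634]
tcp_rot: [-0.005, 3.111, 0.018]
ft_force: [0.1, 0.4, 0.1]
gripper_width: 0.0083
time_s: 35.1
tool_pos: [0.6524, 0.1066, 0.1627]
tcp_rot: [-0.006, 3.108, 0.019]
ft_force: [-0.1, -0.5, 0.2]
gripper_width: 0.0086
t 35.1 pos [0.6524 0.1066 0.1627] alpha -179.8 tilt 2.02 q [ 0.41  0.47 -0.01  0.   -1.05 -0.4 ] w 0.0086 F [-0.15 -0.48  0.19]
to ['.649', '.106', '.133', '180'] shift cm [ 0.44 -0.1   2.96] turn 0.003
tcp along handle -0.0163 lat 0.0006
0.01 336 [-0.0307 -0.0039  0.0149] -0.0018
0.02 50 [-0.031  -0.03    0.0322] -0.005
0.03 62 [-0.0313 -0.03    0.0321] -0.0042
0.04 85 [-0.0311 -0.0287  0.0322] -0.0025
0.05 103 [-0.0311 -0.0116  0.0321] 0.0009
0.06 119 [-0.031  -0.0128  0.0323] -0.0001
0.07 128 [-0.031  -0.0125  0.032 ] 0.0004
0.08 172 [-0.0308 -0.011   0.033 ] 0.001
0.09 184 [-0.0309 -0.0114  0.0327] 0.0001
0.1 398 [-0.0314  0.0289  0.0323] 0.0008
0.11 63 [-0.0132 -0.0109 -0.0102] 0.0027
0.12 78 [-0.0131 -0.0108 -0.0102] 0.002
0.13 85 [-0.014  -0.0111 -0.0104] 0.0017
```

```bash
python3 -m inch '[0,0.1,0,0.7,0, 0,0.1,0,1.4,0, 0,0.1,0,2.1,0, 0,0.1,0,2.8,0, 0,0.1,0,3.0,0]' 10
python3 -m inch '[0,0,0,0.15,0, 0,0,0,0.3,0, 0,0,0,0.5,0, 0,0,0,0.6,0, 0,0,0,0.6,0]' 4
python3 go.py
```

```text
time_s: 35.65
tool_pos: [0.6515, 0.1067, 0.1308]
tcp_rot: [-0.005, 3.112, 0.017]
ft_force: [-1.4, -0.2, 2.4]
gripper_width: 0.0083
time_s: 36.15
tool_pos: [0.6525, 0.1069, 0.1265]
tcp_rot: [-0.006, 3.109, 0.018]
ft_force: [-1.9, -0.9, 4.5]
gripper_width: 0.0092
t 36.15 pos [0.6525 0.1069 0.1265] alpha -179.8 tilt 1.97 q [ 0.41  0.5  -0.05  0.   -0.98 -0.41] w 0.0092 F [-1.88 -0.86  4.5 ]
```

```bash
python3 -m inch '[0,0,-0.4,0,0, 0,0,-0.8,0,0, 0,0,-1.2,0,0, 0,0,-1.6,0.1,0, 0,0,-1.6,0.1,0]' 3
python3 -m inch '[0,0,-0.6,0.05,0, 0,0,-1.1,0.15,0, 0,0,-1.6,0.3,0, 0,0,-2.1,0.4,0, 0,0,-2.1,0.4,0]' 3
python3 go.py;python3 lean.py -90 .6517 .0903
```

```text
time_s: 36.65
tool_pos: [0.6529, 0.0901, 0.1256]
tcp_rot: [-0.005, 3.108, 0.017]
ft_force: [-0.1, -0.3, 3.7]
gripper_width: 0.0088
time_s: 37.15
tool_pos: [0.653, 0.0683, 0.1212]
tcp_rot: [-0.004, 3.109, 0.017]
ft_force: [-0.2, -0.9, 2.3]
gripper_width: 0.0091
t 37.15 pos [0.653  0.0683 0.1212] alpha -179.9 tilt 1.98 q [ 0.35  0.5  -0.07  0.   -0.96 -0.35] w 0.0091 F [-0.21 -0.88  2.27]
tcp along handle 0.0218 lat 0.0014
0.01 87 [-0.0182 -0.008   0.032 ] -0.0013
0.02 51 [-0.0029  0.0314  0.0322] 0.0065
0.03 86 [0.0001 0.0315 0.0624] 0.0047
0.04 109 [0.0024 0.0317 0.0627] 0.0029
0.05 117 [0.0043 0.0316 0.0626] 0.0039
0.06 137 [0.0068 0.0315 0.0626] 0.0029
0.07 151 [0.0089 0.0317 0.0628] 0.0022
0.08 831 [0.0216 0.0438 0.0608] -0.0006
0.09 239 [0.0134 0.0319 0.0327] 0.0015
0.1 427 [0.0161 0.0305 0.0326] 0.0013
0.11 62 [0.0164 0.0187 0.02  ] 0.0017
0.12 8 [0.0179 0.0199 0.0204] 0.0026
```

```bash
python3 -m inch '[0,0,-0.5,0.1,0, 0,0,-1.0,0.3,0, 0,0,-1.4,0.4,0, 0,0,-1.8,0.5,0, 0,0,-1.8,0.5,0]' 3
python3 go.py;python3 lean.py -90 .6517 .0903 | tail -4
```

```text
time_s: 37.7
tool_pos: [0.6532, 0.0502, 0.1158]
tcp_rot: [-0.003, 3.109, 0.017]
ft_force: [0.3, 1.3, 1.4]
gripper_width: 0.0085
t 37.7 pos [0.6532 0.0502 0.1158] alpha -179.9 tilt 1.96 q [ 0.32  0.5  -0.08 -0.   -0.95 -0.32] w 0.0085 F [0.3  1.33 1.35]
0.08 751 [0.0336 0.0481 0.0625] -0.0005
0.09 124 [0.0333 0.034  0.0345] 0.0024
0.1 194 [0.0295 0.0331 0.0346] 0.0018
0.11 18 [0.0306 0.0327 0.0336] 0.0013
```

```bash
python3 -m inch '[0.1,0,0,0,0, 0.2,0,0,0,0, 0.45,0,0,0,0, 0.45,0,0,0,0, 0.45,0,0,0,0]' 10
python3 -m inch '[0.45,0,0,-2,0, 0.45,0,0,-5,0, 0.45,0,0,-9,0, 0.45,0,0,-14,0, 0.45,0,0,-19,0]'
python3 -m inch '[0.45,0,0,-3,0, 0.45,0,0,-3,0, 0.45,0,0,-3,0, 0.45,0,0,-3,0, 0.45,0,0,-3,0]'
python3 go.py .63 .18 .34 135 .604 .32 .34 90; python3 - <<'E'
from h import *
p=snapshot('scene')
im=cv2.cvtColor(p['frame'],cv2.COLOR_RGB2BGR)
cv2.imwrite('pics/s11.png',cv2.resize(im[100:300,220:440],None,fx=3,fy=3,interpolation=cv2.INTER_CUBIC))
E
```

```text
time_s: 38.25
tool_pos: [0.653, 0.0505, 0.1155]
tcp_rot: [-0.004, 3.11, 0.017]
ft_force: [-1.0, -0.8, -1.1]
gripper_width: 0.0323
time_s: 38.75
tool_pos: [0.6464, 0.0482, 0.3069]
tcp_rot: [-0.004, 3.111, 0.016]
ft_force: [1.6, 0.1, 0.1]
gripper_width: 0.0389
time_s: 39.25
tool_pos: [0.6449, 0.0478, 0.3349]
tcp_rot: [-0.004, 3.114, 0.015]
ft_force: [0.1, 0.1, -0.8]
gripper_width: 0.0393
t 39.25 pos [0.6449 0.0478 0.3349] alpha -179.9 tilt 1.66 q [ 0.32  0.36  0.25 -0.   -1.43 -0.32] w 0.0393 F [ 0.08  0.08 -0.84]
to ['.63', '.18', '.34', '135'] shift cm [ 1.45 13.22 -0.42] turn 0.788
to ['.604', '.32', '.34', '90'] shift cm [ 4.02 27.23 -0.36] turn 1.573
```

View pics/s11.png

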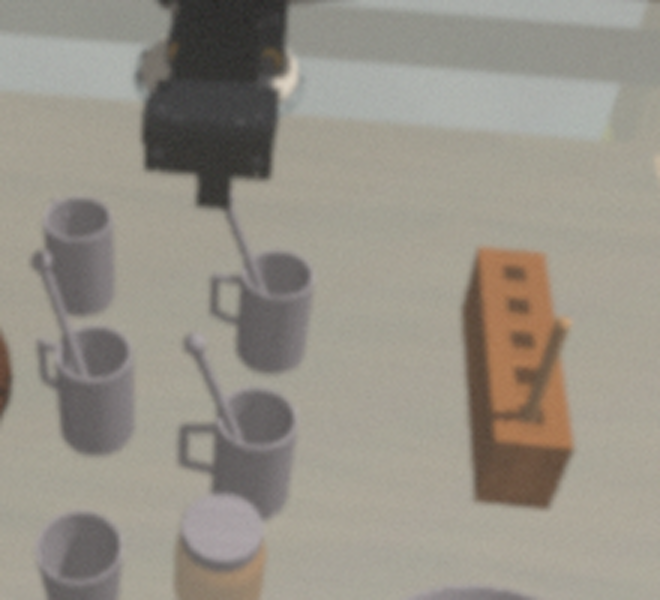

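All three stirrers are placed, the last with its ball at (195,343). Now the paddle.

```bash
python3 -m inch '[0.45,0.4,3,-0.4,0.14, 0.45,0.8,6,-0.4,0.28, 0.45,1.2,10,-0.4,0.42, 0.45,1.4,13.2,-0.4,0.56, 0.45,1.4,13.2,-0.4,0.7]'
python3 -m inch '[0.45,0,0,0,0, 0.45,0,0,0,0, 0.45,0,0,0,0, 0.45,0,0,0,0, 0.45,0,0,0,0]' 
python3 go.py .604 .32 .34 90
```

```text
time_s: 39.8
tool_pos: [0.6301, 0.1834, 0.3382]
tcp_rot: [1.069, 2.932, 0.027]
ft_force: [-0.9, -0.2, 1.0]
gripper_width: 0.0389
time_s: 40.3
tool_pos: [0.6302, 0.1828, 0.3384]
tcp_rot: [1.069, 2.932, 0.028]
ft_force: [0.5, 0.2, 0.1]
gripper_width: 0.0392
t 40.3 pos [0.6302 0.1828 0.3384] alpha 139.9 tilt 1.57 q [ 0.53  0.38  0.28  0.   -1.44 -1.23] w 0.0392 F [0.54 0.17 0.07]
to ['.604', '.32', '.34', '90'] shift cm [10.83  8.82 -0.1 ] turn 0.871
```

```bash
python3 -m inch '[0.45,2.5,2,0,0.14, 0.45,5,4,0,0.28, 0.45,8,6.5,0,0.42, 0.45,10.8,8.8,0,0.56, 0.45,10.8,8.8,0,0.7]'
python3 -m inch '[0.45,0,0,1,0.14, 0.45,0,0,4,0.17, 0.45,0,0,7,0.17, 0.45,0,0,9,0.17, 0.45,0,0,9,0.17]'
python3 go.py .604 .32 .135 90; python3 - <<'E'
from h import *
p=snapshot('wrist'); save(p,'w12')
print(proj(p,[[.604,.320,.2],[.604,.320,.095]]))
P=cloud(p,p['depth']>0); q=P[(abs(P[:,0]-.603)<.021)&(abs(P[:,1]-.317)<.05)&(P[:,2]>.095)&(P[:,2]<.205)]
ax=np.polyfit(q[:,2],q[:,0],1); ay=np.polyfit(q[:,2],q[:,1],1); print(len(q),np.polyval(ax,.155),np.polyval(ay,.155),ax[0],ay[0])
E
```

```text
time_s: 40.8
tool_pos: [0.6032, 0.3234, 0.3379]
tcp_rot: [2.016, 2.392, 0.037]
ft_force: [-0.2, -1.0, 0.5]
gripper_width: 0.0394
time_s: 41.3
tool_pos: [0.6041, 0.323, 0.2441]
tcp_rot: [2.215, 2.215, 0.027]
ft_force: [0.4, -0.4, -0.6]
gripper_width: 0.0393
t 41.3 pos [0.6041 0.323  0.2441] alpha 90.0 tilt 1.12 q [ 0.73  0.47  0.19  0.01 -1.27 -2.3 ] w 0.0393 F [ 0.42 -0.4  -0.61]
to ['.604', '.32', '.135', '90'] shift cm [-0.37 -0.21 10.91] turn -0.0
[[275.93246538 229.90463868]
 [277.40967155 189.65134872]]
798 0.6000920268529617 0.31900142012656607 0.04390889556013983 -0.0009074489306903554
```

View pics/w12.png

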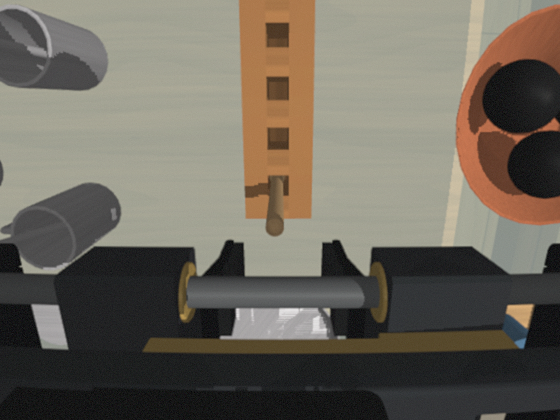

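```bash
python3 -m inch '[0.45,-0.2,-0.1,3,0, 0.45,-0.4,-0.2,6,0, 0.45,-0.4,-0.2,8.5,0, 0.45,-0.4,-0.2,9.5,0, 0.45,-0.4,-0.2,10,0]'
python3 go.py .604 .32 .135 90
```

```text
time_s: 41.85
tool_pos: [0.6062, 0.3205, 0.1475]
tcp_rot: [2.213, 2.214, 0.036]
ft_force: [-0.6, -0.4, 0.8]
gripper_width: 0.0389
t 41.85 pos [0.6062 0.3205 0.1475] alpha 90.0 tilt 1.45 q [ 0.73  0.53  0.04  0.01 -1.06 -2.3 ] w 0.0389 F [-0.59 -0.41  0.82]
to ['.604', '.32', '.135', '90'] shift cm [-0.06 -0.25  1.24] turn 0.0
```

```bash
python3 -m inch '[0.45,0,-0.1,0.5,0, 0.45,0,-0.2,0.9,0, 0.45,0,-0.2,1.2,0, 0.45,0,-0.2,1.2,0, 0.45,0,-0.2,1.2,0]'
python3 -m inch '[0,0,0,0,0, 0,0,0,0,0, 0,0,0,0,0, 0,0,0,0,0, 0,0,0,0,0]' 20
python3 go.py .604 .32 .35 90
```

```text
time_s: 42.35
tool_pos: [0.6047, 0.3208, 0.1358]
tcp_rot: [2.213, 2.214, 0.036]
ft_force: [-0.4, -0.6, -0.0]
gripper_width: 0.0395
time_s: 42.85
tool_pos: [0.6046, 0.3204, 0.1358]
tcp_rot: [2.212, 2.214, 0.035]
ft_force: [-0.5, -1.2, 0.4]
gripper_width: 0.0116
t 42.85 pos [0.6046 0.3204 0.1358] alpha 90.0 tilt 1.45 q [ 0.73  0.54  0.03  0.01 -1.04 -2.3 ] w 0.0116 F [-0.49 -1.17  0.4 ]
to ['.604', '.32', '.35', '90'] shift cm [  0.12   0.46 -21.42] turn 0.001
```

```bash
python3 -m inch '[0,0.1,0.1,-4,0, 0,0.1,0.2,-9,0, 0,0.1,0.4,-14,0, 0,0.1,0.5,-18,0, 0,0.1,0.5,-22,0]'
python3 -m inch '[0,0,0,0,0, 0,0,0,0,0, 0,0,0,0,0, 0,0,0,0,0, 0,0,0,0,0]' 
python3 rod.py; python3 meas.py | grep -E '^[ABCDp]'; python3 go.py .58 .1 .37 90 .555 -.279 .37 90
```

```text
time_s: 43.35
tool_pos: [0.604, 0.3196, 0.358]
tcp_rot: [2.213, 2.214, 0.037]
ft_force: [0.6, 0.1, -0.4]
gripper_width: 0.0113
time_s: 43.85
tool_pos: [0.6038, 0.3195, 0.3563]
tcp_rot: [2.213, 2.214, 0.032]
ft_force: [0.3, 0.7, -0.3]
gripper_width: 0.0114
wrist 1054 foot rel tcp mm [  -5.2    1.5 -122.9] at tcp [-5.   0.8] slope 0.001 -0.006
scene 284 foot rel tcp mm [   6.7   -2.3 -123.2] at tcp [ 4.  -1.7] slope -0.022 0.005
top few 0
A top [0.6502 0.0901] n 120 0.0017 handle 15 -91.0 0.056
A scene [0.6529 0.0913] n 165 0.0017 handle 30 -88.9 0.054
B top [ 0.5976 -0.0545] n 111 0.0015 handle 7 -117.9 0.05
B scene [ 0.6006 -0.0531] n 156 0.0019 handle 21 -116.6 0.055
C top [0.4764 0.0965] n 119 0.0017 handle 8 -100.0 0.05
C scene [0.4787 0.0973] n 133 0.0019 handle 26 -102.1 0.054
D top [ 0.424  -0.1008] n 118 0.0012 handle 21 -144.7 0.051
D scene [ 0.4267 -0.0999] n 117 0.0014 handle 3 -143.3 0.06
pot top [ 0.5381 -0.2794] n 171 0.0014 handle 38 179.8 0.054
pot scene [ 0.5414 -0.2794] n 164 0.0015 handle 5 -177.8 0.064
t 44.1 pos [0.604  0.3196 0.3577] alpha 90.0 tilt 1.49 q [ 0.73  0.43  0.4   0.01 -1.52 -2.3 ] w 0.0115 F [0.09 0.68 0.01]
to ['.58', '.1', '.37', '90'] shift cm [-21.95  -2.38  -1.46] turn 0.0
to ['.555', '-.279', '.37', '90'] shift cm [-59.84  -4.89  -1.83] turn 0.0
```

```bash
python3 -m inch '[0,-4,-0.5,-1,0, 0,-9,-1,-1.8,0, 0,-14,-1.5,-1.8,0, 0,-19,-2,-1.8,0, 0,-24,-2.2,-1.8,0]'
python3 -m inch '[0,-4,0,0,0, 0,-8,0,0,0, 0,-13,0,0,0, 0,-17,0,0,0, 0,-20,0,0,0]'
python3 go.py .554 -.279 .37 90
```

```text
time_s: 44.6
tool_pos: [0.581, 0.0791, 0.3739]
tcp_rot: [2.211, 2.214, 0.038]
ft_force: [0.7, -0.6, -0.7]
gripper_width: 0.0113
time_s: 45.1
tool_pos: [0.5808, -0.1234, 0.3724]
tcp_rot: [2.213, 2.212, 0.038]
ft_force: [1.0, 0.4, -1.0]
gripper_width: 0.0113
t 45.1 pos [ 0.5808 -0.1234  0.3724] alpha 90.0 tilt 1.57 q [ 0.06  0.26  0.19 -0.01 -1.48 -1.63] w 0.0113 F [ 1.01  0.43 -0.99]
to ['.554', '-.279', '.37', '90'] shift cm [-15.57  -2.68   0.05] turn -0.0
```

```bash
python3 -m inch '[0,-4,-0.7,0,0, 0,-8,-1.4,0,0, 0,-12,-2.2,0,0, 0,-15.6,-2.7,0,0, 0,-15.6,-2.7,0,0]'
python3 -m inch '[0,0,0,0,0, 0,0,0,1,0, 0,0,0,2,0, 0,0,0,2,0, 0,0,0,2,0]'
python3 go.py .554 -.279 .19 90; python3 rod.py; python3 meas.py | grep -E '^p'
```

```text
time_s: 45.6
tool_pos: [0.5527, -0.283, 0.3699]
tcp_rot: [2.219, 2.206, 0.036]
ft_force: [0.6, 0.1, -0.1]
gripper_width: 0.0114
time_s: 46.1
tool_pos: [0.5533, -0.2821, 0.3494]
tcp_rot: [2.218, 2.208, 0.035]
ft_force: [-0.5, -0.1, 0.1]
gripper_width: 0.0114
t 46.1 pos [ 0.5533 -0.2821  0.3494] alpha 89.8 tilt 1.45 q [-0.22  0.31  0.22 -0.01 -1.45 -1.36] w 0.0114 F [-0.48 -0.07  0.06]
to ['.554', '-.279', '.19', '90'] shift cm [ 0.18 -0.32 15.94] turn -0.004
wrist 1050 foot rel tcp mm [  -5.1    1.7 -122.4] at tcp [-5.1  0.8] slope 0.0 -0.007
scene 227 foot rel tcp mm [   6.     1.7 -122.4] at tcp [5.6 2.2] slope -0.003 0.004
top few 0
pot top [ 0.5381 -0.2785] nohandle 0
pot scene [ 0.5412 -0.2793] n 165 0.0014 handle 5 -179.1 0.06
```

```bash
python3 -m inch '[0,0.1,-0.1,3,0, 0,0.1,-0.2,7,0, 0,0.1,-0.3,11,0, 0,0.1,-0.3,14,0, 0,0.1,-0.3,15.9,0]'
python3 -m inch '[0,0,0,0.2,0, 0,0,0,0.2,0, 0,0,0,0.2,0, 0,0,0,0.2,0, 0,0,0,0.2,0]' 
python3 go.py .554 -.28 .164 90; python3 - <<'E'
from h import *
p=snapshot('wrist'); save(p,'w13')
E
sed -i 's/np.arange(.01,.14,.01)/np.arange(.01,.18,.01)/' lean.py; python3 lean.py 180 .5398 -.2793
```

```text
time_s: 46.85
tool_pos: [0.5534, -0.2802, 0.1886]
tcp_rot: [2.221, 2.208, 0.035]
ft_force: [-0.2, -0.2, -0.0]
gripper_width: 0.0116
time_s: 47.35
tool_pos: [0.554, -0.2803, 0.1879]
tcp_rot: [2.219, 2.207, 0.036]
ft_force: [-0.3, 1.2, 0.1]
gripper_width: 0.0113
t 47.35 pos [ 0.554  -0.2803  0.1879] alpha 89.7 tilt 1.49 q [-0.21  0.39 -0.06 -0.01 -1.09 -1.35] w 0.0113 F [-0.32  1.21  0.06]
to ['.554', '-.28', '.164', '90'] shift cm [ 0.01 -0.06  2.39] turn -0.006
tcp along handle -0.0139 lat 0.0009
0.03 11 [-0.0123 -0.001   0.027 ] 0.0055
0.04 993 [-0.0183  0.0028  0.0194] 0.0019
0.05 17 [-0.0294 -0.0289 -0.0282] 0.0095
0.06 47 [-0.03   -0.0292 -0.0062] 0.0074
0.07 87 [-0.03   -0.009  -0.0062] 0.0012
0.08 104 [-0.0302 -0.0094 -0.0059] 0.0008
0.09 211 [-0.0303 -0.0105 -0.0063] 0.0005
0.1 105 [-0.0307 -0.0116 -0.0082] 0.0012
0.11 113 [-0.0308 -0.0111 -0.008 ] 0.0013
0.12 132 [-0.031  -0.0118 -0.0079] 0.0013
0.13 215 [-0.0111  0.0336  0.0356] 0.0006
0.14 90 [-0.011  -0.0086 -0.0079] -0.0003
0.15 104 [-0.0121 -0.0086 -0.0077] 0.0001
0.16 117 [-0.0112 -0.0083 -0.0076] -0.0004
0.17 140 [-0.012  -0.0083 -0.0074] 0.0002
```

View pics/w13.png

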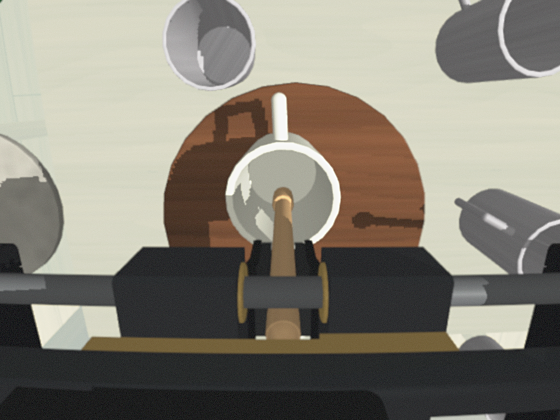

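The paddle's foot (283,195) hangs inside the pot, with the handle straight up in the image at (280,110). I lower it.

```bash
python3 -m inch '[0,0,0,0.5,0, 0,0,0,1.0,0, 0,0,0,1.6,0, 0,0,0,2.1,0, 0,0,0,2.3,0]' 10
python3 -m inch '[0,0,0,0.15,0, 0,0,0,0.3,0, 0,0,0,0.4,0, 0,0,0,0.5,0, 0,0,0,0.5,0]' 4
python3 go.py
```

```text
time_s: 47.95
tool_pos: [0.554, -0.28, 0.1637]
tcp_rot: [2.22, 2.208, 0.034]
ft_force: [-0.6, 1.1, 3.7]
gripper_width: 0.012
time_s: 48.45
tool_pos: [0.5554, -0.2802, 0.1604]
tcp_rot: [2.217, 2.206, 0.037]
ft_force: [-0.1, 0.3, 4.9]
gripper_width: 0.0118
t 48.45 pos [ 0.5554 -0.2802  0.1604] alpha 89.7 tilt 1.55 q [-0.21  0.42 -0.1  -0.01 -1.03 -1.35] w 0.0118 F [-0.08  0.31  4.9 ]
```

```bash
python3 -m inch '[0,0,-0.4,0,0, 0,0,-0.8,0,0, 0,0,-1.2,0,0, 0,0,-1.6,0,0, 0,0,-1.6,0,0]' 3
python3 -m inch '[0,0,-0.6,0.05,0, 0,0,-1.1,0.1,0, 0,0,-1.6,0.2,0, 0,0,-2.1,0.3,0, 0,0,-2.1,0.3,0]' 3
python3 go.py;python3 lean.py 180 .5398 -.2793;  python3 - <<'E'
from h import *
p=snapshot('wrist'); save(p,'w14')
E
```

```text
time_s: 48.95
tool_pos: [0.5388, -0.2801, 0.1602]
tcp_rot: [2.218, 2.206, 0.037]
ft_force: [-0.4, 0.3, 2.0]
gripper_width: 0.0119
time_s: 49.45
tool_pos: [0.5169, -0.28, 0.1566]
tcp_rot: [2.219, 2.206, 0.036]
ft_force: [0.4, 1.5, 3.1]
gripper_width: 0.012
t 49.45 pos [ 0.5169 -0.28    0.1566] alpha 89.7 tilt 1.5 q [-0.23  0.37 -0.19 -0.02 -0.99 -1.34] w 0.012 F [0.41 1.47 3.09]
tcp along handle 0.0225 lat 0.0008
0.03 656 [0.0373 0.0604 0.071 ] -0.0041
0.04 273 [-0.0235 -0.0034  0.0354] 0.0073
0.05 66 [-0.0011  0.004   0.0368] -0.0041
0.06 96 [0.0004 0.0352 0.0684] -0.0009
0.07 188 [-0.0032  0.0045  0.0683] -0.0005
0.08 111 [0.0051 0.0364 0.0685] -0.0003
0.09 126 [0.0068 0.0366 0.0685] -0.0
0.1 155 [0.009  0.037  0.0686] -0.0002
0.11 949 [0.0147 0.0504 0.0661] 0.002
0.12 237 [0.0141 0.0376 0.0385] -0.0001
0.13 407 [0.0166 0.0357 0.0382] 0.0004
0.14 81 [0.0169 0.0194 0.0211] -0.0006
0.15 61 [0.0186 0.0216 0.0226] -0.0005
```

View pics/w14.png

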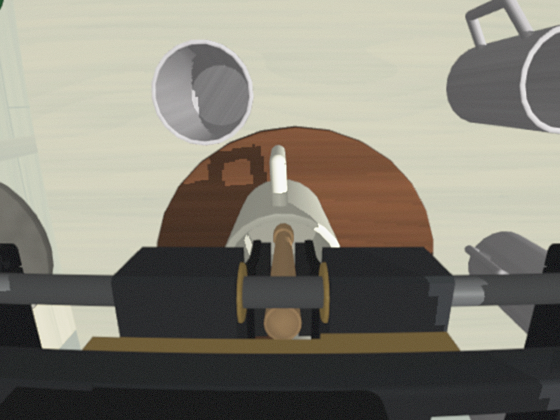

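```bash
python3 -m inch '[0,0,-0.5,0.1,0, 0,0,-1.0,0.3,0, 0,0,-1.5,0.4,0, 0,0,-1.9,0.5,0, 0,0,-1.9,0.5,0]' 3
python3 go.py;python3 lean.py 180 .5398 -.2793 | tail -5
```

```text
time_s: 50.05
tool_pos: [0.4976, -0.2797, 0.1505]
tcp_rot: [2.219, 2.207, 0.035]
ft_force: [0.2, 1.1, 0.8]
gripper_width: 0.0118
t 50.05 pos [ 0.4976 -0.2797  0.1505] alpha 89.7 tilt 1.45 q [-0.24  0.35 -0.24 -0.02 -0.96 -1.33] w 0.0118 F [0.18 1.11 0.79]
0.11 957 [0.0367 0.0503 0.0664] 0.0027
0.12 183 [0.0265 0.0379 0.0384] -0.0003
0.13 268 [0.0306 0.036  0.0383] -0.0005
0.14 37 [0.032  0.0346 0.0368] -0.0002
0.15 6 [0.0355 0.0366 0.037 ] -0.003
```

Within about 1 mm of the rim. I release and lift.

```bash
python3 -m inch '[0.15,0,-0.1,0,0, 0.22,0,-0.1,0,0, 0.45,0,-0.1,0,0, 0.45,0,-0.1,0,0, 0.45,0,-0.1,0,0]' 10
python3 -m inch '[0.45,0,0,-2,0, 0.45,0,0,-5,0, 0.45,0,0,-9,0, 0.45,0,0,-14,0, 0.45,0,0,-18,0]'
python3 -m inch '[0.45,0,-4,-1,0, 0.45,2,-7,-1,0, 0.45,4,-9,-1,0, 0.45,4,-9,-1,0, 0.45,4,-9,-1,0]'
python3 go.py; python3 meas.py | grep -E '^[ABCDp]';python3 - <<'E'
from h import *
p=snapshot('scene'); save(p,'s15')
q=snapshot('top'); save(q,'t15')
for pp,n in ((p,'scene'),(q,'top')):
  for t in ['stir1_top','paddle_top','tumbler1','jar']:
    for d in trace(pp,t):
      if d['p']>.25:
        c=cloud(pp,d['pixels']); print(n,t,round(d['p'],2),np.round(d['uv']),np.round(np.median(c,0),3),np.round(c[c[:,2]>np.percentile(c[:,2],85)].mean(0),3))
E
```

```text
time_s: 50.6
tool_pos: [0.4971, -0.2798, 0.1506]
tcp_rot: [2.219, 2.207, 0.035]
ft_force: [-0.6, -0.8, -0.2]
gripper_width: 0.0344
time_s: 51.1
tool_pos: [0.4928, -0.2815, 0.3336]
tcp_rot: [2.217, 2.205, 0.036]
ft_force: [0.9, -0.3, -0.5]
gripper_width: 0.0393
time_s: 51.6
tool_pos: [0.4027, -0.2409, 0.3422]
tcp_rot: [2.215, 2.205, 0.038]
ft_force: [-0.1, 0.2, 0.4]
gripper_width: 0.0392
t 51.6 pos [ 0.4027 -0.2409  0.3422] alpha 89.7 tilt 1.66 q [-0.2   0.03 -0.14 -0.01 -1.37 -1.37] w 0.0392 F [-0.09  0.23  0.44]
A top [0.6502 0.0901] n 119 0.0015 handle 16 -91.1 0.056
A scene [0.6528 0.0912] n 165 0.0018 handle 30 -88.6 0.054
B top [ 0.5976 -0.0543] n 117 0.0016 handle 7 -117.9 0.05
B scene [ 0.6003 -0.0533] n 152 0.0021 handle 20 -116.0 0.054
C top [0.4764 0.0965] n 122 0.0017 handle 8 -100.0 0.05
C scene [0.4792 0.0972] n 139 0.0019 handle 23 -101.9 0.052
D top [ 0.4235 -0.1004] nohandle 0
D scene [ 0.4266 -0.0997] n 116 0.0014 handle 3 -142.7 0.06
pot top [ 0.5387 -0.2803] n 179 0.0019 handle 32 -178.9 0.056
pot scene [ 0.5424 -0.2804] n 174 0.0023 handle 8 -178.5 0.064
scene sti
[... 333 characters left out ...]
[ 0.416 -0.353  0.067] [ 0.429 -0.345  0.08 ]
scene tumbler1 0.4 [303. 246.] [0.669 0.091 0.069] [0.656 0.092 0.099]
scene jar 0.7 [241. 198.] [ 0.582 -0.087  0.138] [ 0.575 -0.099  0.183]
top stir1_top 0.75 [360. 196.] [ 0.604 -0.249  0.03 ] [ 0.622 -0.26   0.044]
top paddle_top 0.45 [379. 227.] [ 0.51  -0.276  0.15 ] [ 0.484 -0.277  0.212]
top tumbler1 0.95 [389. 253.] [ 0.435 -0.343  0.031] [ 0.436 -0.334  0.08 ]
top tumbler1 0.58 [284. 130.] [ 0.79  -0.035  0.03 ] [ 0.783 -0.034  0.08 ]
top tumbler1 0.46 [253. 176.] [0.649 0.049 0.149] [0.645 0.037 0.185]
top tumbler1 0.33 [160. 224.] [0.514 0.309 0.084] [0.521 0.316 0.088]
top jar 0.92 [246. 138.] [0.745 0.07  0.089] [0.749 0.074 0.093]
```

View pics/s15.png

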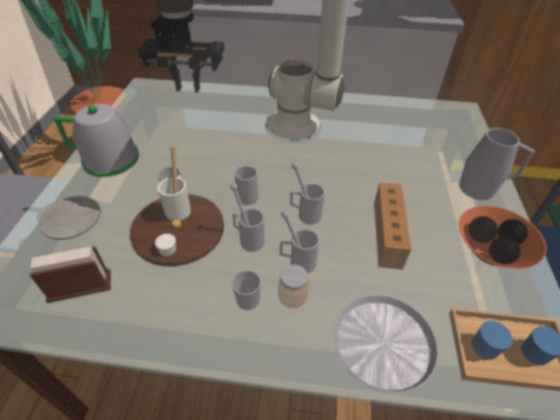

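View pics/t15.png

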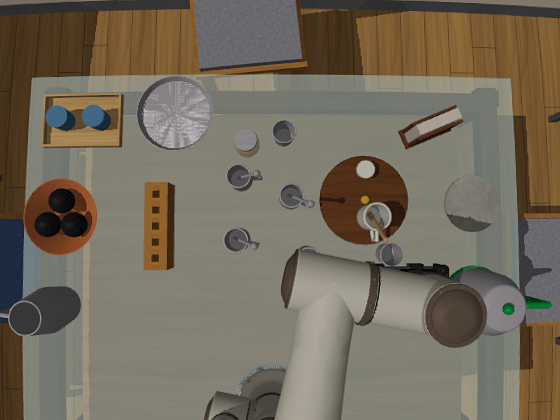

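The holder is empty. The scene view shows the paddle leaning over the pot handle (top at (175,150)) and three stirrers leaning over their mug handles. The mugs and the pot stand where measured, and the arm is clear. I hand in.

```bash
python3 -c "
from workcell import hand_in,read_state; print(read_state()['time_s'],hand_in())"
```

```text
the job is handed in; nothing more can be done
52.2 None
```

I put all three stirrers that were in the holder (the fourth was absent) into mugs of their own. After them, I put the paddle into the white pot. I handed in at 52.2 s, well inside the 210 s limit. Each one was lowered to the floor, tilted against the rim on the handle side with a light grip, and only then released.

**Last checks:**
- **Stirrers and paddle:** the holder is empty. Every stirrer leans over its mug's handle, ball up, and the paddle leans over the pot's handle, plain end up.
- **Mugs and pot:** all four mugs and the pot stand within about 1 mm of where they were. I saw no sign of a mug having been knocked.
- **Tumblers and jar:** none of them moved, and the arm was clear of everything at the end.

**What went wrong or disagreed:**
- My first grasp of stirrer 1 closed on the underside of its ball. I opened, lowered and regripped before drawing it out.
- The networks gave several wrong labels in the last pictures, for example calling a stirrer a jar. I relied on the depth measurements and the pictures themselves there.
- The tool drifted to about 2° off vertical over the run, and I allowed for it when working out the moves.

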